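# Lid the utensil case and lock it for delivery

## Robot

A 6-joint arm with a two-finger parallel gripper is mounted at the origin on the work surface. World frame = base frame: x ahead of the robot, y to its left, z up, the work surface at z = 0. Lengths are in m, angles in rad, forces in N, time in s.
With the tool pointing down it reaches from about 0.425 to 0.925 m from the base axis. Payload 12.5 kg.
Tool frame: the origin (TCP) lies at the very end of the fingers, on their centre line; the grasp point (between the pads) lies r.hold_point_z behind it (r.hold_point_z is the distance from the TCP to the grasp point, in m); z points along the fingers, y is the line along which they close (so a half turn about z gives the same grasp; the last joint's range is limited). The gripper opens to 85 mm and grips with 20 to 120 N. Pads are 22 mm wide; open, the fingers measure 114 mm over their backs; the gripper's body (76 mm by 85 mm) begins 54 mm behind the grasp point. The pads swing forward as they close: fully open they stand 13 mm farther back than shut.
Start: joints at [-0.106, 0.491, 1.559, -0, 1.092, -0.106], TCP at [0.625, 0, 0.231] pointing down, gripper open.
Joint ranges: [-3.1, 3.1], [-0.84, 2.19], [0.05, 2.79], [-1.13, 4.28], [0.06, 2.93], [-2.69, 2.69]. Speed limits (rad/s): [2.22, 2.22, 2.79, 3.14, 3.14, 3.14].

## Interface

Orientations are given as a unit quaternion [w, x, y, z].
In Python, from bench import telemetry, optics, order, r gives the robot as it stands.
- The arm moves only by the shell command python3 -m creep 'ROWS' [FORCE]. ROWS is JSON, a list of rows, each a list of 7 numbers: the finger opening in mm, from 0 to 85.4, then the shift along the world's x, y, z in mm, then the turn, a rotation vector about the world's x, y, z in rad. In form: [[hand, tx, ty, tz, ax, ay, az], ...]. A call has 1 to 5 rows; each row is the pose to reach, as a shift and turn from the pose commanded when the call began; what a row does not reach only later rows make up. A row lasts 1/8 s, in which the tool goes at most 62.5 mm and 10.7 degrees, less where a joint would pass 70% of its speed; a pose out of reach is approached as far as the arm can. A call with a gripper value outside its range is refused whole. The fingers move at their own pace and stop on an object; FORCE is the grip in N (left out, the last holds). Time passes only in rows, so rows that repeat a pose let the fingers close. It gives the time, the measured TCP pose, the force, the opening and the grip force at its end, in the units of the state.
- telemetry.sense(): the state, without advancing time (a new reading comes with each control period).
- optics.grab_frame(name): name is "scene" or "side" or "wrist"; returns a dict with "pixels" (384x512x3 uint8, red, green, blue), "z_map" (384x512 float32, m along the optical axis (not along the pixel's ray), 0 where there is no reading), "mtx" (3x3 intrinsics, pixels), "rvec" (rotation vector, rad) and "tvec" (3), from world to camera coordinates, as OpenCV has them; the wrist camera has in their place "mount" (4x4, takes a point from camera to tool coordinates, whose origin is the TCP and whose axes are the flange's). Camera axes: x right, y down, z forward; pixel columns grow to the right and rows downward; lengths in m; the calibration is good to about 2 mm. A picture is of the moment at which its call begins: read the wrist's pose just before it.
- order.hand_in(): hands the job in; it is judged then, once.
Trained networks look in the newest picture that a camera, given by its name, has taken for a name from the list of things; names that differ only in an ending like _2 or _b are one class to them, and where a whole thing is asked for, a point or a joint stands for the part that bears it (a point fixed in the world has none). Each returns a list of dicts, best first, with "score" (0 to 1); they miss things now and then, are a little off and sometimes report something else, mostly with a low value. They report only what shows in the picture. A call takes as long as a camera call. They do not tell look-alikes from the thing itself.
- optics.search_frame(camera, query): "rect" ([left, top, right, bottom] in pixels, round what is visible of it).
The state is a dict: "clock": time; "joint_positions": joint angles; "joint_velocities": joint speeds; "joint_efforts": joint torques, N m; "tool_pos": TCP position; "tcp_rot": TCP orientation; "wrist_force": force on the tool from outside, world axes, zero at the start; "ft_torque": the same for the moment, N m; "gripper_width": finger opening in m; "gripper_force": force on a finger pad.
Only numpy, scipy, OpenCV 4.12 (cv2) and the standard library are available. Lean on these libraries where they do the work, as an engineer would, in place of code of your own. Each camera call takes 0.05 s, during which the arm holds its last target. There are 200 camera calls.

## Task

Make the paulownia utensil case ready for delivery: swing its cam lever fully outward to free the brass retaining bar, then pull the bar fully back, and lay each lid that is on the cart squarely on the well marked with its own colour, flat on the raised rim with the edges flush all round. When every lid there is lies in place, push the bar fully home over the lids, and after that swing the cam lever fully back to lock it. Leave the other things on the cart where they are; a well whose lid is missing stays open.

Things in the scene. Friction and masses are not known exactly. Their poses are not given: they have to be found in the camera images.
- case: Fixed paulownia case, 144 x 288 mm, shoulder 50 mm above the cart top, with three open wells in a row along its y, 14 mm gaps between their raised rims. Origin: centre of its underside; x points to the case's back (away from the robot at yaw 0), y along its length, z up. A coloured strip 60 x 12 mm on the shoulder just behind each well (+x side) tells the well's colour
- bar (a joint): Brass retaining bar, 320 mm long along the case's y, 20 mm wide, underside 75 mm and top 85 mm above the cart top, on end runners. Metres pulled out towards the case's front (its -x): 0 = fully home, over the front 12 mm of the lids, 7 mm above them; 0.04 = fully back, clear of the wells. Slides stiffly (2 N), stays put
- bar_grip (a point): Top of the dark wooden grip block in the middle of the bar: 20 mm (case x) x 16 mm (case y), 35 mm tall from the bar's top to this point, 120 mm above the cart top
- cam (a joint): Chrome cam lever at the case's +y end that locks the bar. Radians: 0 = locked, lever pointing to the case's front (-x of the case); 1.5 = free, pointing outward (+y of the case). Turns about a vertical axis, clockwise from above to free; stays where it is left (about 0.12 N m)
- cam_knob (a point): Top of the round upright black knob at the lever's end: 22 mm diameter, top 93 mm above the cart top, standing 36 mm above the lever arm, 75 mm from the pivot
- cam_pivot (a point): The cam lever's vertical pivot axis, fixed to the case, 58 mm above the cart top
- well_red (a point): Centre of the red-marked well at the level of its rim top, 60 mm above the cart top; rim outline 120 mm (case x) x 80 mm (case y), walls 10 mm; axes as the case's
- lid_red: Loose paulownia lid of the red-marked well: board 120 mm (its x) x 80 mm (its y) x 8 mm with a red grip batten 60 (x) x 18 (y) x 28 mm tall centred on top; about 150 g, flat underneath, may go either way round. Origin: centre of the underside; z up through the batten. Absent in some starts: its well then stays open
- well_blue (a point): Centre of the blue-marked well at the level of its rim top, 60 mm above the cart top; rim outline 120 mm (case x) x 80 mm (case y), walls 10 mm; axes as the case's
- lid_blue: Loose paulownia lid of the blue-marked well: board 120 mm (its x) x 80 mm (its y) x 8 mm with a blue grip batten 60 (x) x 18 (y) x 28 mm tall centred on top; about 150 g, flat underneath, may go either way round. Origin: centre of the underside; z up through the batten. Absent in some starts: its well then stays open
- well_green (a point): Centre of the green-marked well at the level of its rim top, 60 mm above the cart top; rim outline 120 mm (case x) x 80 mm (case y), walls 10 mm; axes as the case's
- lid_green: Loose paulownia lid of the green-marked well: board 120 mm (its x) x 80 mm (its y) x 8 mm with a green grip batten 60 (x) x 18 (y) x 28 mm tall centred on top; about 150 g, flat underneath, may go either way round. Origin: centre of the underside; z up through the batten. Absent in some starts: its well then stays open
- vase: Bronze bud vase, 72 mm wide, 170 mm tall; bystander; origin: centre of the underside
- kettle_ring1: Brass kettle ring lying flat, 80 mm across, 9 mm thick; bystander; origin: centre of the underside
- kettle_ring2: Brass kettle ring lying flat, 80 mm across, 9 mm thick; bystander; origin: centre of the underside
- dish1: White porcelain sweets dish, 110 mm across, 22 mm tall; bystander; origin: centre of the underside
- dish2: White porcelain sweets dish, 110 mm across, 22 mm tall; bystander; origin: centre of the underside
- caddy: Black tea caddy, 68 mm wide, 85 mm tall; bystander; origin: centre of the underside
- bowl: Brown tea bowl, 116 mm wide, 70 mm tall; bystander; origin: centre of the underside
Not all that is in view belongs to the job. What is shaped like the lid_green but purple is not meant. Leave any orange look-alike of the lid_red alone.

How it is judged:
By the outcome, as a careful person would: the job done as asked, in the order asked, and still so for the second after the job is handed in, with the robot touching nothing.
Of lid_red, lid_blue, lid_green only 2 to 3 are there at a start; the rules pass over those that are not, and their reading is None.
At some moment in a run one of lid_red, lid_blue, lid_green may be knocked a few centimetres aside while the robot is not near it.
Once in a run the grip may slacken for a moment while it holds something.
It also fails if it takes over 210 s, if anything falls off the work surface, if the arm or the gripper's body presses on something with over 40 N, if the wrist force passes 120 N, or if a joint passes its speed limit or range.

## Working session

There is one attempt and no reset: what is moved stays moved. The work goes in short steps, Python scripts to look and compute and a shell command to move; the robot and the scene stay as the last step left them, time stands still between calls to the robot, and variables do not carry over. Pictures are saved under pics/ and viewed, at most 14 in all, crops included, and the job is handed in when it is done.

```bash
ls; mkdir -p pics
cat > h.py <<'E'
import numpy as np, cv2
from bench import telemetry, optics, order, r
from scipy.spatial.transform import Rotation as R
def cam(name):
    s=telemetry.sense(); f=optics.grab_frame(name)
    if name=="wrist":
        q=s["tcp_rot"]; T=np.eye(4); T[:3,:3]=R.from_quat([q[1],q[2],q[3],q[0]]).as_matrix(); T[:3,3]=s["tool_pos"]
        M=T@np.array(f["mount"])
    else:
        W=np.eye(4); W[:3,:3]=cv2.Rodrigues(np.array(f["rvec"],float))[0]; W[:3,3]=np.ravel(f["tvec"]); M=np.linalg.inv(W)
    z=f["z_map"]; K=np.array(f["mtx"]); v,u=np.mgrid[:z.shape[0],:z.shape[1]]
    P=np.stack([(u-K[0,2])/K[0,0]*z,(v-K[1,2])/K[1,1]*z,z],-1)@M[:3,:3].T+M[:3,3]
    P[z==0]=np.nan
    return f["pixels"],P,K,M
def save(n,img): cv2.imwrite("pics/"+n+".png",cv2.cvtColor(img,cv2.COLOR_RGB2BGR))
E
python3 - <<'E'
from h import *
print(r.hold_point_z, telemetry.sense())
a,P,K,M=cam("scene"); print(M[:3,3]); 
for n in ["lid_red","case","cam_knob","bar_grip","vase","caddy"]: print(n,[(np.round(d["rect"]),round(d["score"],2)) for d in optics.search_frame("scene",n)[:5]])
b,P2,K2,M2=cam("side"); print(M2[:3,3])
c,_,_,_=cam("wrist")
save("scene",a); 
save("sw",np.hstack([cv2.resize(b,(400,300)),cv2.resize(c,(400,300))]))
E
```

```text
pics
0.0187 {'clock': 0.0, 'joint_positions': array([-1.05587287e-01,  4.91563553e-01,  1.55948687e+00, -1.07947825e-05,
        1.09172404e+00, -1.05570785e-01]), 'joint_velocities': array([ 0.00016337,  0.00048595, -0.00023044, -0.0017018 ,  0.00085565,
       -0.00075692]), 'joint_efforts': array([-2.53899279e-04, -6.18447447e+01, -2.61596632e+01, -1.41405640e-04,
        4.01603000e-03, -9.44706159e-06]), 'tool_pos': array([6.24750249e-01, 5.46793132e-05, 2.30712383e-01]), 'tcp_rot': array([-4.56527048e-04,  7.07110731e-01,  7.07102585e-01, -3.75196346e-04]), 'wrist_force': array([ 0.11846424, -0.36366907, -0.08071898]), 'ft_torque': array([-0.05662961, -0.04465501, -0.0190199 ]), 'gripper_force': 0.0, 'gripper_width': 0.08536953222631859}
[0.88755024 0.60914448 1.08403697]
lid_red [(array([223., 136., 229., 141.]), 0.6)]
case [(array([162., 176., 269., 277.]), 0.78)]
cam_knob [(array([236., 232., 262., 258.]), 0.67)]
bar_grip [(array([195., 171., 251., 255.]), 0.91), (array([240., 176., 280., 203.]), 0.3), (array([160., 176., 269., 277.]), 0.2)]
vase [(array([126., 146., 154., 190.]), 0.88)]
caddy [(array([341., 314., 376., 349.]), 0.68), (array([229., 157., 241., 173.]), 0.46)]
[ 0.20532916 -0.86996214  1.07441947]
```

View pics/scene.png

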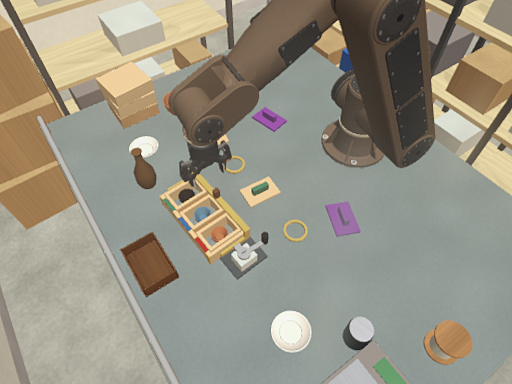

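View pics/sw.png

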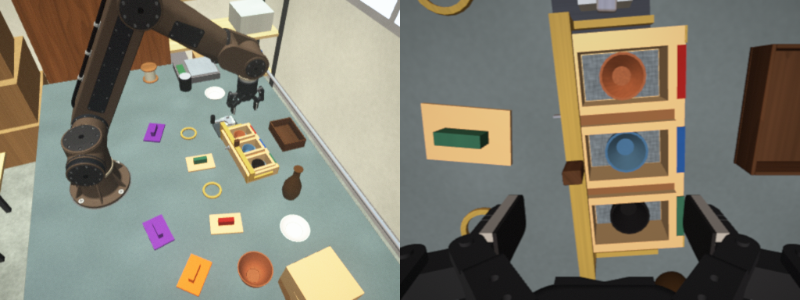

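The scene view shows the case at about (205,218), the knob at (265,238), the green lid at (261,190) and purple look-alikes at (269,118) and (342,217). The side view shows a red lid at about (225,222 in the 400 px image) and an orange look-alike; I see no blue lid so far. Next I'll measure these.

```bash
cat >> h.py <<'E'
def blobs(img,P,names=("red","green","blue"),zr=(0.003,0.13),amin=6):
    hsv=cv2.cvtColor(img,cv2.COLOR_RGB2HSV); h,s,v=[hsv[...,i].astype(int) for i in range(3)]
    m={"red":((h<5)|(h>174))&(s>170)&(v>60),"green":(h>65)&(h<90)&(s>110)&(v>30),"blue":(h>100)&(h<118)&(s>120)&(v>50),"orange":(h>=5)&(h<15)&(s>190)}
    out=[]
    for n in names:
        mm=m[n]&(P[...,2]>zr[0])&(P[...,2]<zr[1])&(np.hypot(P[...,0],P[...,1])<1.3)
        c,l,st,ce=cv2.connectedComponentsWithStats(mm.astype(np.uint8))
        for i in range(1,c):
            if st[i,4]>=amin:
                Q=P[l==i]; top=Q[Q[:,2]>np.percentile(Q[:,2],90)-0.006]
                (cx,cy),(w,hh),a=cv2.minAreaRect((top[:,:2]*1000).astype(np.float32))
                if w<hh: a+=90; w,hh=hh,w
                a=(a+90)%180-90
                out.append((n,st[i,4],ce[i].round(),np.round([cx,cy,top[:,2].mean()*1000,w,hh,a],1)))
    return out
E
python3 - <<'E'
from h import *
for c in ["scene","side","wrist"]:
    img,P,K,M=cam(c); print(c)
    for b in blobs(img,P): print(*b)
    if c=="wrist":
        np.savez("w0.npz",img=img,P=P)
        Z=P[...,2]*1000
        # shoulder / rims / bar
        for lo,hi in((46,54),(57,63),(82,89),(105,125),(84,96)):
            m=(Z>lo)&(Z<hi)&(P[...,0]<0.9); Q=(P[m][:,:2]*1000).astype(np.float32)
            print(lo,len(Q),cv2.minAreaRect(Q),Z[m].mean(), Q.min(0),Q.max(0))
    if c=="side": save("side0",cv2.resize(img[100:384,150:512],(724,568)))
for n in ["lid_red","lid_green","lid_blue","cam_knob"]:
  for c in ["side","wrist"]:print(n,c,[(np.round(d["rect"]),round(d["score"],2)) for d in optics.search_frame(c,n)[:5]])
E
```

```text
scene
red 56 [201. 244.] [713.7  69.5  53.2  55.6  10.2 -86.2]
blue 49 [184. 223.] [720.6 -22.8  53.5  53.9  10.  -86. ]
side
red 153 [289. 283.] [ 442.2 -335.9   33.2   54.3   20.6  -12. ]
green 32 [231.  88.] [509.7 665.4  39.7  60.9  27.4  88.2]
green 41 [256. 203.] [431.5 -21.3  33.8  51.2  12.3   2.5]
blue 9 [336. 183.] [723.2 -27.5  49.4  40.8   4.  -85. ]
wrist
red 644 [360.  91.] [713.9  68.1  52.7  58.4   9.3 -86.3]
green 1173 [ 77. 177.] [434.2 -16.4  36.5  59.6  16.9  -5.3]
green 379 [358. 275.] [ 728.1 -119.    52.7   58.1    9.   -86.1]
blue 541 [359. 190.] [721.1 -25.4  52.8  58.5   9.5 -85.5]
blue 270 [288. 190.] [653.9 -31.2  44.6  52.7  51.    3.1]
blue 365 [288. 187.] [653.2 -30.1  20.7  22.9  22.7 -87.3]
46 10653 ((739.2240600585938, -46.777313232421875), (277.3310241699219, 400.7504577636719), 4.123332977294922) 50.771536046053306 [ 589.14777 -248.52611] [878.9139  143.85483]
57 11068 ((656.424072265625, -19.068801879882812), (113.84909057617188, 325.3252868652344), 4.135835647583008) 60.48231724128593 [ 590.5785  -185.32016] [722.618   141.44238]
82 7304 ((592.07
[... 387 characters left out ...]
0.396623611450195, 319.3516845703125), 4.148852825164795) 85.78391655451415 [ 570.6739  -193.15195] [613.40796 125.18313]
lid_red side [(array([266., 273., 312., 300.]), 0.89), (array([228., 324., 270., 375.]), 0.87)]
lid_red wrist []
lid_green side [(array([185., 159., 212., 187.]), 0.92), (array([237., 198., 275., 220.]), 0.91), (array([184., 274., 224., 321.]), 0.75), (array([268., 271., 308., 301.]), 0.45)]
lid_green wrist [(array([ 24., 127., 145., 212.]), 0.96)]
lid_blue side []
lid_blue wrist [(array([191.,   0., 370., 356.]), 0.26)]
cam_knob side [(array([271., 149., 298., 161.]), 0.79)]
cam_knob wrist [(array([250.,   0., 279.,  21.]), 0.86), (array([ 78., 265., 113., 301.]), 0.37)]
```

View pics/side0.png

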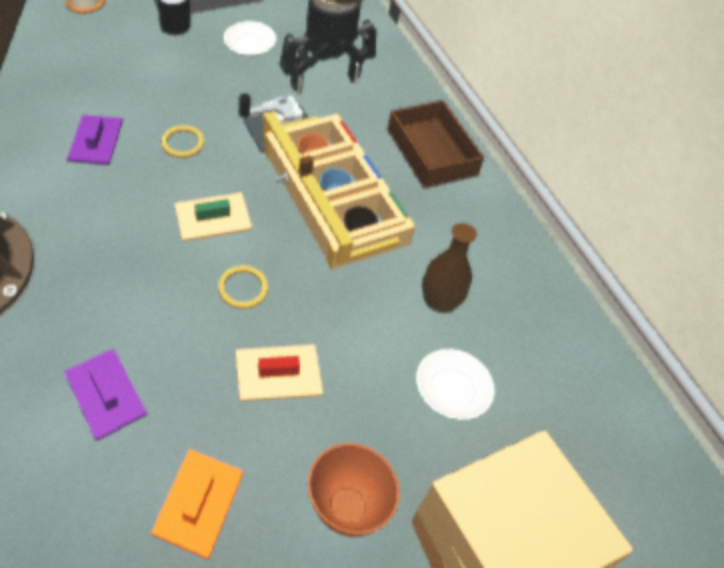

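The red lid is at about (442,-336), the green lid at about (434,-16), and the case yaw is about 4.15°. There's still no sign of a blue lid. I'll move over the cam end and look.

```bash
python3 -m creep '[[85.4,0,60,30,0,0,0],[85.4,-10,110,40,0,0,0],[85.4,-20,130,60,0,0,0]]'; python3 -m creep '[[85.4,0,0,0,0,0,0]]'
cat > a.py <<'E'
from h import *
img,P,K,M=cam("wrist"); Z=P[...,2]*1000
print("wrist",M[:3,3])
for lo,hi in((57.5,63.5),(80,89),(88,98),(105,125)):
    m=(Z>lo)&(Z<hi)&(P[...,0]<0.9)&(P[...,0]>.45); c,l,st,ce=cv2.connectedComponentsWithStats(m.astype(np.uint8))
    for i in range(1,c):
        if st[i,4]>80: 
            Q=(P[l==i]*1000).astype(np.float32);rr=cv2.minAreaRect(np.ascontiguousarray(Q[:,:2])); print(lo,st[i,4],ce[i].round(),np.round(rr[0],1),np.round(rr[1],1),round(rr[2],1),Q[:,2].mean().round(1))
for b in blobs(img,P,("red","green","blue")): print(*b)
save("w1",img)
E
python3 a.py; python3 -c "
from h import *
print([(np.round(d['rect']),d['score']) for d in optics.search_frame('wrist','cam_knob')])"
```

```text
clock: 1.38
tool_pos: [0.6043, 0.1325, 0.2914]
tcp_rot: [-0.0, 0.706, 0.708, -0.0]
wrist_force: [-0.2, -0.3, -0.1]
gripper_width: 0.0854
gripper_force: 0.0
clock: 1.5
tool_pos: [0.6049, 0.1315, 0.2928]
tcp_rot: [0.001, 0.706, 0.708, 0.001]
wrist_force: [-0.3, 0.4, -1.2]
gripper_width: 0.0857
gripper_force: 0.0
wrist [0.60434107 0.20368826 0.4360842 ]
57.5 1408 [272. 125.] [599.2 161.7] [54.6 87.5] 85.8 58.6
57.5 2282 [306. 211.] [650.7  63.5] [112.7  81.1] 4.1 60.6
57.5 2004 [308. 282.] [657.5 -30.1] [112.7  81.7] 4.0 60.5
57.5 1187 [316. 334.] [ 664.3 -123.6] [112.8  82.5] 4.2 60.4
80 2392 [243. 229.] [586.1  48.3] [ 20.1 153.6] 4.1 85.6
80 594 [254. 340.] [595.8 -85.5] [20.1 71.3] 4.2 85.6
88 383 [205. 123.] [549.9 169.9] [20.7 20.4] 43.9 93.2
88 86 [250. 298.] [593.4 -28.1] [ 7.9 21. ] 71.6 93.3
105 382 [249. 314.] [592.1 -34.4] [20.  17.1] 3.7 117.1
red 322 [353. 207.] [714.2  68.1  52.7  58.1   7.9 -85.5]
green 220 [115. 260.] [419.7 -14.8  36.4  28.9  16.8  -2.8]
green 24 [124. 251.] [423.1  -7.4  16.5  20.7   1.4  -4.2]
green 174 [352. 339.] [ 727.6 -118.8   52.7   55.     6.1  -85.5]
blue 273 [353. 276.] [721.7 -25.6  52.7  58.8   8.5 -85.9]
blue 161 [296. 270.] [653.1 -32.9  20.8  22.   16.4   1.1]
blue 22 [315. 268.] [675.  -18.   44.5  18.2   3.8 -54.2]
blue 47 [280. 275.] [632.1 -31.2  44.5  36.2   9.1 -89.2]
[(array([193., 106., 297., 159.]), 0.71)]
```

View pics/w1.png

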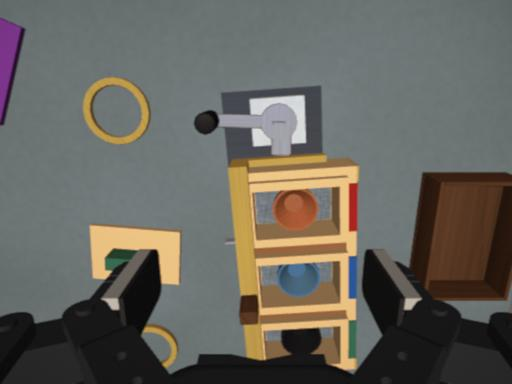

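The knob is at (550,170), 93 mm high, so the pivot is at about (625,175). All three wells are empty apart from the bowls inside them. I'll grip the knob.

```bash
python3 -m creep '[[60,-30,20,-50,0,0,0],[60,-55,40,-100,0,0,0],[60,-55,40,-160,0,0,0],[60,-55,40,-205,0,0,0],[60,-55,40,-222,0,0,0]]' 30; python3 -m creep '[[60,0,0,0,0,0,0],[0,0,0,0,0,0,0],[0,0,0,0,0,0,0],[0,0,0,0,0,0,0],[0,0,0,0,0,0,0]]' 30
```

```text
clock: 2.22
tool_pos: [0.5491, 0.1687, 0.0664]
tcp_rot: [-0.001, 0.708, 0.707, -0.002]
wrist_force: [-0.0, -0.7, -0.1]
gripper_width: 0.0597
gripper_force: 0.0
clock: 2.85
tool_pos: [0.5492, 0.1701, 0.0709]
tcp_rot: [-0.0, 0.707, 0.707, -0.0]
wrist_force: [-6.8, -1.0, 10.8]
gripper_width: 0.0208
gripper_force: 29.1
```

```bash
python3 -m creep '[[0,0,10,0,0,0,0],[0,1,19.5,0,0,0,0],[0,3.5,29,0,0,0,0],[0,7.3,38.1,0,0,0,0],[0,12,46.5,0,0,0,0]]' ; python3 -m creep '[[0,6,8,0,0,0,0],[0,13,15,0,0,0,0],[0,20.7,21,0,0,0,0],[0,29,26,0,0,0,0],[0,38.2,29.7,0,0,0,0]]'; python3 -m creep '[[0,8,2.4,0,0,0,0],[0,13.9,3.4,0,0,0,0],[0,19,4,0,0,0,0],[0,19,4,0,0,0,0]]'
```

```text
clock: 3.48
tool_pos: [0.5621, 0.2165, 0.071]
tcp_rot: [0.0, 0.707, 0.707, 0.0]
wrist_force: [-3.5, -3.6, 7.5]
gripper_width: 0.021
gripper_force: 29.6
clock: 4.1
tool_pos: [0.5981, 0.2493, 0.0709]
tcp_rot: [-0.002, 0.707, 0.707, 0.0]
wrist_force: [-17.0, 19.4, 8.6]
gripper_width: 0.0205
gripper_force: 32.6
clock: 4.6
tool_pos: [0.6139, 0.2524, 0.0705]
tcp_rot: [-0.004, 0.707, 0.707, -0.003]
wrist_force: [-28.8, 12.8, 17.4]
gripper_width: 0.0203
gripper_force: 39.8
```

```bash
python3 -m creep '[[0,-5,0,0,0,0,0],[60,-5,0,0,0,0,0],[60,-5,0,0,0,0,0],[60,-5,0,60,0,0,0],[60,-5,0,110,0,0,0]]'; python3 -m creep '[[60,-20,-50,40,0,0,0],[60,-20,-110,80,0,0,0],[60,-20,-170,115,0,0,0],[60,-10,-230,115,0,0,0],[60,-10,-230,115,0,0,0]]'; python3 a.py
```

```text
clock: 5.22
tool_pos: [0.6145, 0.2499, 0.1811]
tcp_rot: [0.0, 0.707, 0.707, 0.0]
wrist_force: [-0.4, 0.2, -0.5]
gripper_width: 0.06
gripper_force: 0.0
clock: 5.85
tool_pos: [0.6046, 0.0167, 0.2955]
tcp_rot: [0.001, 0.708, 0.706, 0.0]
wrist_force: [0.2, 0.5, -0.2]
gripper_width: 0.0599
gripper_force: 0.0
wrist [0.60452993 0.08909517 0.43874033]
57.5 1060 [272.  12.] [615.9 160. ] [23.7 54.8] 89.7 58.8
57.5 2759 [312. 109.] [651.1  63.3] [112.8  80.2] 4.1 60.6
57.5 2314 [313. 192.] [657.9 -30.3] [112.8  81. ] 4.1 60.6
57.5 1403 [303. 263.] [ 664.2 -124.1] [111.9  81.2] 4.1 60.5
80 3024 [242. 123.] [586.1  48. ] [ 20.1 153.8] 4.1 85.7
80 1824 [256. 276.] [ 598.5 -123.6] [ 20.1 142.4] 4.1 85.7
105 391 [249. 215.] [592.  -34.5] [20.  16.3] 4.6 118.4
red 400 [361. 107.] [713.7  68.   52.8  58.1   8.6 -85.3]
green 770 [122. 178.] [434.6 -16.5  36.5  58.4  17.1  -5.4]
green 13 [117. 169.] [426.3  -7.7  22.3  10.5   0.6  -4.4]
green 61 [360. 246.] [726.3 -99.2  52.6  17.3   5.6 -83.7]
blue 372 [360. 188.] [721.2 -25.6  52.7  58.4   9.1 -85.8]
blue 35 [316. 176.] [670.5 -13.7  44.5  26.5   5.1 -41.5]
blue 85 [286. 188.] [637.6 -32.5  44.7  48.5  20.3 -82.9]
blue 263 [300. 185.] [653.3 -29.8  20.7  23.5  21.6 -88.6]
blue 13 [322. 195.] [678.3 -35.5  44.6  15.3   2.2  78.8]
blue 12 [308. 210.] [662.7 -54.   44.7  14.1   1.9  22.6]
```

View pics/w1.png

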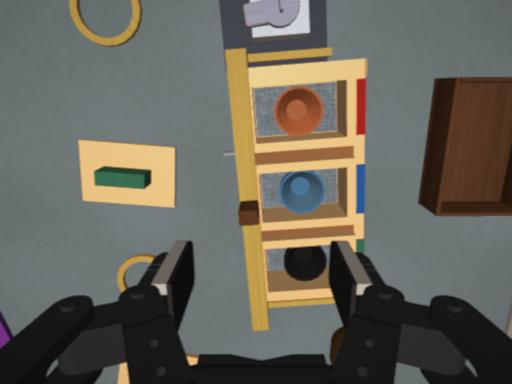

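```bash
python3 -m creep '[[60,-12,-54.5,-40,0,0,0.072],[60,-12,-54.5,-100,0,0,0.072],[60,-12,-54.5,-160,0,0,0.072],[60,-12,-54.5,-199,0,0,0.072],[60,-12,-54.5,-199,0,0,0.072]]' 40; python3 -m creep '[[0,0,0,0,0,0,0],[0,0,0,0,0,0,0],[0,0,0,0,0,0,0],[0,0,0,0,0,0,0],[0,0,0,0,0,0,0]]' 40
```

```text
clock: 6.52
tool_pos: [0.5909, -0.0331, 0.0928]
tcp_rot: [-0.002, 0.681, 0.732, -0.001]
wrist_force: [0.6, 0.6, 1.0]
gripper_width: 0.0601
gripper_force: 0.0
clock: 7.15
tool_pos: [0.5929, -0.0341, 0.0973]
tcp_rot: [0.001, 0.681, 0.732, 0.001]
wrist_force: [-0.3, 2.3, 5.5]
gripper_width: 0.0191
gripper_force: 39.2
```

```bash
python3 -m creep '[[0,-9,-0.7,0,0,0,0],[0,-18,-1.3,0,0,0,0],[0,-27,-2,0,0,0,0],[0,-36,-2.6,0,0,0,0],[0,-42,-3,0,0,0,0]]'; python3 -m creep '[[0,0,0,0,0,0,0],[0,0,0,0,0,0,0],[60,0,0,0,0,0,0],[60,0,0,0,0,0,0],[60,0,0,40,0,0,0]]'
```

```text
clock: 7.78
tool_pos: [0.5556, -0.037, 0.0974]
tcp_rot: [0.006, 0.682, 0.732, 0.005]
wrist_force: [44.6, 16.0, -23.8]
gripper_width: 0.0192
gripper_force: 40.5
clock: 8.4
tool_pos: [0.5488, -0.0372, 0.1342]
tcp_rot: [-0.002, 0.681, 0.732, -0.001]
wrist_force: [0.4, 0.1, 0.6]
gripper_width: 0.0597
gripper_force: 0.0
```

```bash
python3 -m creep '[[60,0,0,60,0,0,0],[60,50,-50,110,0,0,0],[60,100,-100,160,0,0,-0.072],[60,100,-120,180,0,0,-0.072],[60,100,-120,180,0,0,-0.072]]'; python3 a.py
cat > b.py <<'E'
from h import *
img,P,K,M=cam("wrist"); np.savez("w2.npz",img=img,P=P)
import math
th=math.radians(4.15); ex=np.array([math.cos(th),math.sin(th)]); ey=np.array([-ex[1],ex[0]])
c0=np.array([.650,-.0302])
d=P[...,:2]-c0; X=d@ex*1000; Y=d@ey*1000; Z=P[...,2]*1000
for y0 in (94,0,-94):
    m=(abs(Y-y0)<25)&(Z>57.5)&(Z<64)&(abs(X)<80)
    h,e=np.histogram(X[m],bins=np.arange(-80,81,2)); print(y0,"X",[(int(e[i]),int(h[i])) for i in range(80) if h[i]>3])
    m=(abs(X)<40)&(Z>57.5)&(Z<64)&(abs(Y-y0)<50)
    h,e=np.histogram(Y[m],bins=np.arange(y0-52,y0+53,2)); print(y0,"Y",[(int(e[i]),int(h[i])) for i in range(52) if h[i]>3])
E
python3 b.py
```

```text
clock: 9.02
tool_pos: [0.6511, -0.1598, 0.3179]
tcp_rot: [0.002, 0.708, 0.706, 0.001]
wrist_force: [-0.3, 0.8, -1.0]
gripper_width: 0.0598
gripper_force: 0.0
wrist [ 0.6507127  -0.08732792  0.46110553]
57.5 2419 [260.  44.] [654.2 -33.3] [120.2  74.6] 4.1 60.6
57.5 2860 [269. 118.] [ 660.8 -124.4] [120.   80.1] 4.1 60.7
57.5 110 [320. 227.] [ 729.1 -261.5] [66.1 25.4] 24.0 60.4
80 3387 [175.  99.] [ 560.9 -101.3] [ 20.7 192.2] 4.1 85.6
80 368 [327. 241.] [ 733.3 -273.1] [59.9 42. ] 31.5 84.5
88 303 [324. 246.] [ 727.4 -273.1] [53.2 26. ] 54.0 92.6
105 520 [157.  31.] [556.3 -37.7] [20.4 16.4] 3.3 118.8
105 204 [325. 262.] [ 723.  -280.3] [32.3 10.4] 87.6 112.3
red 879 [114. 268.] [ 445.6 -333.1   36.2   58.9   17.8  -11.8]
green 949 [69. 23.] [434.5 -18.2  36.6  59.9  16.8  -5.2]
green 338 [326. 115.] [ 727.5 -119.1   52.8   56.4    8.2  -85.6]
blue 489 [324.  27.] [720.8 -26.7  52.7  55.9   9.4 -87. ]
blue 352 [262.  31.] [653.5 -30.3  44.7  53.3  53.3 -29.8]
blue 375 [262.  36.] [653.6 -30.4  20.8  24.   23.5  22. ]
94 X []
94 Y []
0 X [(-58, 4), (-56, 98), (-54, 94), (-52, 94), (-50, 97), (-48, 101), (52, 25), (54, 93), (56, 98), (58, 101), (60, 98), (62, 93)]
0 Y [(-42, 58), (-40, 141), (-38, 140), (-36, 144), (-34, 138), (-32, 93), (28, 83), (30, 65), (32, 17)]
-94 X [(-58, 4), (-56, 75), (-54, 79), (-52, 81), (-50, 74), (-48, 86), (52, 16), (54, 82), (56, 82), (58, 71), (60, 78), (62, 76)]
-94 Y [(-136, 38), (-134, 116), (-132, 117), (-130, 115), (-128, 117), (-126, 106), (-66, 41), (-64, 132), (-62, 132), (-60, 135), (-58, 135), (-56, 90)]
```

View pics/w1.png

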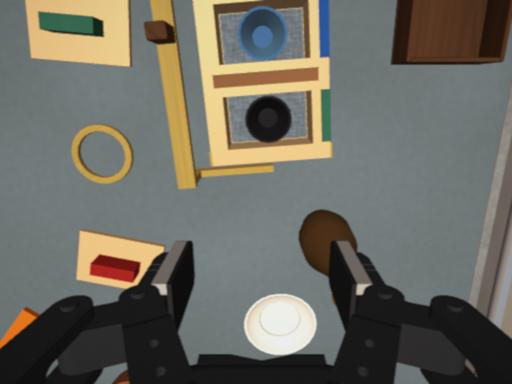

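The green well's rim is at (660.8,-124.4), 120 x 80 mm, yaw 4.15°, which puts red at about (647.2,63.1). The bar is at (556.3,-37.7), fully back. Next is the green lid; I'll rotate the gripper 85° so it closes across the batten.

```bash
python3 -m creep '[[60,-45,30,-10,0,0,0.18],[60,-90,60,-20,0,0,0.36],[60,-130,90,-40,0,0,0.54],[60,-175,115,-60,0,0,0.72],[60,-200,130,-80,0,0,0.74]]'; python3 -m creep '[[60,-5,5,0,0,0,0.18],[60,-10,10,0,0,0,0.36],[60,-16,13,0,0,0,0.54],[60,-16,13,0,0,0,0.72],[60,-16,13,0,0,0,0.74]]';  python3 -m creep '[[60,0,0,0,0,0,0]]'
cat > c.py <<'E'
from h import *
s=telemetry.sense(); q=s["tcp_rot"]; Rm=R.from_quat([q[1],q[2],q[3],q[0]]).as_matrix()
print("tcp",np.round(s["tool_pos"]*1000,1),"closing deg",np.degrees(np.arctan2(Rm[1,1],Rm[0,1])).round(2),"tilt",Rm[:,2].round(3), s["joint_positions"].round(2))
img,P,K,M=cam("wrist")
for b in blobs(img,P,amin=60): print(*b)
save("w1",img)
E
python3 c.py
```

```text
clock: 9.75
tool_pos: [0.4465, -0.0251, 0.2341]
tcp_rot: [-0.001, 0.402, 0.916, -0.0]
wrist_force: [1.0, 0.7, 0.3]
gripper_width: 0.0603
gripper_force: 0.0
clock: 10.38
tool_pos: [0.4328, -0.0134, 0.2347]
tcp_rot: [-0.001, 0.045, 0.999, 0.0]
wrist_force: [-0.2, -1.1, 0.4]
gripper_width: 0.0601
gripper_force: 0.0
clock: 10.5
tool_pos: [0.4335, -0.0138, 0.235]
tcp_rot: [-0.0, 0.047, 0.999, 0.0]
wrist_force: [-0.7, -0.1, -0.1]
gripper_width: 0.0601
gripper_force: 0.0
tcp [433.5 -13.8 235. ] closing deg 84.63 tilt [-0.001  0.    -1.   ] [-0.18  0.21  2.    0.    0.93 -1.66]
green 838 [258. 160.] [432.1 -17.7  36.7  58.   14.2  -5.2]
blue 347 [266. 336.] [641.7 -27.2  44.5  52.5  31.6  73.6]
```

```bash
python3 -m creep '[[60,0,-3.4,-60,0,0,0],[60,0,-3.4,-120,0,0,0],[60,0,-3.4,-180,0,0,0],[60,0,-3.4,-210,0,0,0],[60,0,-3.4,-219,0,0,0]]' 60; python3 -m creep '[[60,0,0,0,0,0,0],[0,0,0,0,0,0,0],[0,0,0,0,0,0,0],[0,0,0,0,0,0,0],[0,0,0,0,0,0,0]]' 60
```

```text
clock: 11.18
tool_pos: [0.4334, -0.0175, 0.0148]
tcp_rot: [-0.002, 0.046, 0.999, 0.0]
wrist_force: [-0.3, -0.4, -0.5]
gripper_width: 0.06
gripper_force: 0.0
clock: 11.8
tool_pos: [0.4347, -0.0178, 0.0174]
tcp_rot: [0.001, 0.045, 0.999, -0.0]
wrist_force: [-1.3, -0.4, 12.8]
gripper_width: 0.0167
gripper_force: 59.2
```

```bash
python3 -m creep '[[0,0,0,30,0,0,0],[0,0,0,80,0,0,0],[0,0,0,130,0,0,0],[0,30,-15,165,0,0,0.08],[0,70,-35,165,0,0,0.165]]'; python3 -m creep '[[0,40,-18,0,0,0,0],[0,80,-36,0,0,0,0],[0,120,-54,0,0,0,0],[0,150,-70,0,0,0,0],[0,157,-72,0,0,0,0]]'; python3 -m creep '[[0,0,0,0,0,0,0],[0,0,0,0,0,0,0]]'; python3 c.py
```

```text
clock: 12.42
tool_pos: [0.5055, -0.053, 0.185]
tcp_rot: [0.003, -0.039, 0.999, -0.001]
wrist_force: [-0.5, 0.0, -2.3]
gripper_width: 0.0166
gripper_force: 59.4
clock: 13.05
tool_pos: [0.662, -0.1255, 0.1811]
tcp_rot: [0.0, -0.037, 0.999, 0.0]
wrist_force: [-1.0, 0.3, -1.8]
gripper_width: 0.0166
gripper_force: 59.4
clock: 13.3
tool_pos: [0.6604, -0.1241, 0.1816]
tcp_rot: [-0.0, -0.037, 0.999, 0.0]
wrist_force: [-0.7, 0.3, -1.4]
gripper_width: 0.0167
gripper_force: 59.4
tcp [ 660.4 -124.1  181.6] closing deg 94.27 tilt [-0.  0. -1.] [-0.28  0.61  1.49  0.    1.05 -1.93]
red 468 [475. 256.] [714.4  67.9  52.8  59.4   7.6 -85.1]
blue 429 [380. 172.] [653.  -27.   44.7  54.3  46.4   4.2]
blue 525 [366. 171.] [653.1 -30.5  20.7  23.4  23.1 -67.6]
blue 460 [373. 256.] [722.  -22.2  52.8  50.9   8.3 -86. ]
```

View pics/w1.png

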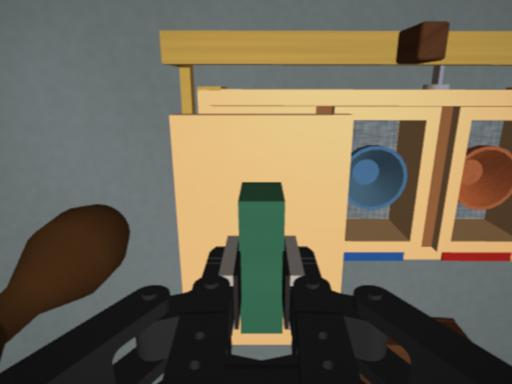

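```bash
cat > d.py <<'E'
from h import *
import sys
tz=float(sys.argv[1])  # expected board top mm
cx,cy=float(sys.argv[2]),float(sys.argv[3])
for c in ["wrist","side"]:
    img,P,K,M=cam(c); Z=P[...,2]*1000
    hsv=cv2.cvtColor(img,cv2.COLOR_RGB2HSV)
    m=(abs(Z-tz)<5)&(abs(P[...,0]*1000-cx)<90)&(abs(P[...,1]*1000-cy)<75)&(hsv[...,1]>70)&(hsv[...,0]<28)&(hsv[...,0]>10)&(hsv[...,2]>120)
    m=cv2.morphologyEx(m.astype(np.uint8),cv2.MORPH_OPEN,np.ones((3,3)))
    n,l,st,_=cv2.connectedComponentsWithStats(m); i=1+np.argmax(st[1:,4]); Q=P[l==i]*1000
    rr=cv2.minAreaRect(np.ascontiguousarray(Q[:,:2],np.float32)); print(c,len(Q),np.round(rr[0],1),np.round(rr[1],1),round(rr[2],2),"z",np.median(Q[:,2]).round(1))
E
python3 d.py 172 660.8 -124.4
```

```text
wrist 21858 [ 643.  -126.1] [88.8 80.4] 4.27 z 172.9
side 385 [ 655.1 -125.3] [119.2  84.3] 5.33 z 169.5
```

```bash
python3 -m creep '[[0,2,0.5,-30,0,0,0],[0,2,0.5,-60,0,0,0],[0,2,0.5,-85,0,0,0],[0,2,0.5,-97,0,0,0],[0,2,0.5,-101,0,0,0]]'; python3 -m creep '[[0,0,0,-1,0,0,0],[0,0,0,-2,0,0,0],[0,0,0,-2,0,0,0]]'
```

```text
clock: 14.08
tool_pos: [0.6632, -0.1241, 0.0802]
tcp_rot: [-0.0, -0.037, 0.999, 0.0]
wrist_force: [-0.2, 0.6, -1.0]
gripper_width: 0.0167
gripper_force: 59.3
clock: 14.45
tool_pos: [0.6634, -0.1242, 0.0789]
tcp_rot: [0.0, -0.037, 0.999, -0.0]
wrist_force: [0.6, -0.7, -1.3]
gripper_width: 0.0169
gripper_force: 59.3
```

```bash
python3 d.py 69.5 660.8 -124.4;  python3 -m creep '[[0,0,0,-1,0,0,0],[0,0,0,-2,0,0,0],[0,0,0,-2,0,0,0]]'
```

```text
wrist 21872 [ 645.7 -126.3] [88.4 80.9] 4.15 z 70.1
side 38 [ 614.6 -136.6] [19. 30.] 75.97 z 67.5
clock: 14.92
tool_pos: [0.6633, -0.1242, 0.0775]
tcp_rot: [0.0, -0.037, 0.999, -0.0]
wrist_force: [-3.5, 0.9, 9.7]
gripper_width: 0.0166
gripper_force: 60.7
```

```bash
python3 -m creep '[[0,0,0,1,0,0,0],[45,0,0,1,0,0,0],[45,0,0,1,0,0,0],[45,0,0,60,0,0,0],[45,0,0,120,0,0,0]]'; python3 -m creep '[[45,-30,-10,60,0,0,0],[45,-60,-20,110,0,0,0],[45,-60,-20,120,0,0,0],[45,-60,-20,120,0,0,0]]'
cat > e.py <<'E'
from h import *
import math,sys
cx,cy=map(float,sys.argv[1:3])
img,P,K,M=cam("wrist"); save("w1",img)
th=math.radians(4.15); ex=np.array([math.cos(th),math.sin(th)]); ey=np.array([-ex[1],ex[0]])
d=P[...,:2]*1000-[cx,cy]; X=d@ex; Y=d@ey; Z=P[...,2]*1000
near=(abs(X)<75)&(abs(Y)<56)
def rect(m,n):
    k,l,st,_=cv2.connectedComponentsWithStats(m.astype(np.uint8))
    if k<2: return
    i=1+np.argmax(st[1:,4]); Q=np.stack([X[l==i],Y[l==i]],-1).astype(np.float32)
    rr=cv2.minAreaRect(Q); print(n,len(Q),"offset",np.round(rr[0],1),np.round(rr[1],1),round(rr[2],2),"z",Z[l==i].mean().round(1), "X",Q[:,0].min().round(1),Q[:,0].max().round(1),"Y",Q[:,1].min().round(1),Q[:,1].max().round(1))
rect(near&(Z>65)&(Z<73),"board"); rect(near&(Z>92)&(Z<102),"batten"); rect(near&(Z>58)&(Z<63),"rim")
m=near&(Z>65)&(Z<73)
for nm,s in(("x+",X>35),("x-",X<-35),("y+",Y>25),("y-",Y<-25)): print(nm,Z[m&s].mean().round(2))
E
python3 e.py 660.8 -124.4; python3 c.py
```

```text
clock: 15.55
tool_pos: [0.663, -0.1241, 0.1971]
tcp_rot: [-0.001, -0.037, 0.999, 0.0]
wrist_force: [1.2, 0.1, -0.1]
gripper_width: 0.0449
gripper_force: 0.0
clock: 16.05
tool_pos: [0.6034, -0.1442, 0.3166]
tcp_rot: [0.001, -0.037, 0.999, -0.0]
wrist_force: [0.0, 0.6, -0.8]
gripper_width: 0.0453
gripper_force: 0.0
board 5427 offset [ 0.2 -0.4] [119.8  80. ] 0.12 z 68.8 X -59.7 60.1 Y -40.4 39.6
batten 827 offset [ 0.8 -0.2] [60.9 17.2] 0.56 z 96.7 X -29.6 31.2 Y -9.0 8.6
rim 120 offset [-59.7   0.3] [ 1.5 78.4] 0.04 z 61.4 X -60.4 -58.9 Y -38.9 39.5
x+ 68.76
x- 68.75
y+ 68.77
y- 68.71
tcp [ 603.3 -144.   315.2] closing deg 94.25 tilt [-0.001  0.001 -1.   ] [-0.34  0.42  1.46  0.    1.27 -1.99]
red 570 [102.  11.] [ 460.6 -336.7   36.4   25.5   18.2  -12.2]
red 179 [418. 249.] [714.8  68.1  52.7  57.8   5.8 -85.5]
green 672 [275. 208.] [ 660.3 -125.5   96.7   57.9   14.5    4.5]
blue 135 [350. 184.] [641.9 -27.3  44.5  53.5  28.9  71.9]
blue 232 [344. 191.] [653.9 -30.4  20.8  22.9  22.1   8.8]
blue 142 [353. 249.] [721.7 -19.5  52.7  43.8   7.1 -87.2]
```

View pics/w1.png

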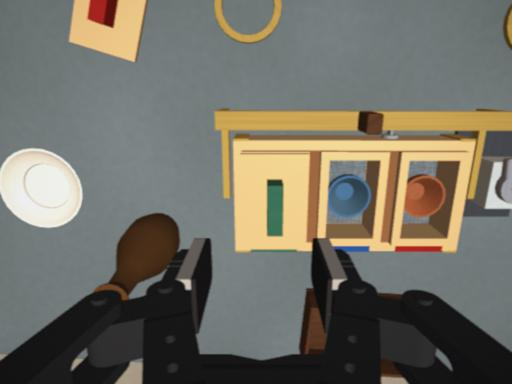

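The green lid is flush (0.2, -0.4 mm) and flat. On to the red lid.

```bash
python3 -m creep '[[60,-40,-47,-20,0,0,-0.1],[60,-80,-94,-40,0,0,-0.2],[60,-120,-141,-60,0,0,-0.28],[60,-150,-180,-80,0,0,-0.28],[60,-158,-189,-80,0,0,-0.28]]';  python3 -m creep '[[60,0,0,0,0,0,0],[60,0,0,0,0,0,0]]'; python3 c.py
```

```text
clock: 16.77
tool_pos: [0.4431, -0.3345, 0.233]
tcp_rot: [-0.002, 0.104, 0.995, 0.002]
wrist_force: [0.3, 0.4, 0.2]
gripper_width: 0.0599
gripper_force: 0.0
clock: 17.02
tool_pos: [0.4462, -0.3323, 0.2363]
tcp_rot: [0.0, 0.102, 0.995, 0.0]
wrist_force: [-0.8, -0.1, 0.9]
gripper_width: 0.0603
gripper_force: 0.0
tcp [ 446.2 -332.3  236.3] closing deg 78.28 tilt [ 0.  0. -1.] [-0.76  0.39  1.72  0.    1.03 -2.13]
red 915 [260. 158.] [ 443.6 -334.    36.8   59.3   15.9  -12.7]
green 412 [501. 318.] [ 642.6 -130.5   96.1   23.4   12.6   -2.9]
```

```bash
python3 d.py 8 445 -334
python3 - <<'E'
from h import *
img,P,K,M=cam("wrist"); 
for d in optics.search_frame("wrist","lid_red"): print(np.round(d["rect"]),d["score"])
E
```

```text
wrist 6863 [ 444.5 -333.8] [ 80.  120.6] 77.49 z 8.7
side 24 [ 496.4 -312.1] [12.7 18.5] 69.78 z 6.1
[  8.   0. 148.  92.] 0.88
[222.  97. 301. 210.] 0.76
[405. 223. 512. 308.] 0.66
```

```bash
python3 -m creep '[[60,-1.7,-1.5,-60,0,0,-0.012],[60,-1.7,-1.5,-120,0,0,-0.012],[60,-1.7,-1.5,-180,0,0,-0.012],[60,-1.7,-1.5,-210,0,0,-0.012],[60,-1.7,-1.5,-218,0,0,-0.012]]' 60; python3 -m creep '[[60,0,0,0,0,0,0],[0,0,0,0,0,0,0],[0,0,0,0,0,0,0],[0,0,0,0,0,0,0],[0,0,0,0,0,0,0]]' 60
```

```text
clock: 17.9
tool_pos: [0.4433, -0.334, 0.0168]
tcp_rot: [-0.001, 0.108, 0.994, 0.001]
wrist_force: [0.8, -0.7, 0.2]
gripper_width: 0.0601
gripper_force: 0.0
clock: 18.52
tool_pos: [0.4439, -0.335, 0.0196]
tcp_rot: [0.001, 0.109, 0.994, -0.0]
wrist_force: [-0.7, 1.9, 9.3]
gripper_width: 0.0166
gripper_force: 59.6
```

```bash
python3 -m creep '[[0,0,0,40,0,0,0],[0,0,0,90,0,0,0],[0,0,0,140,0,0,0],[0,20,40,170,0,0,0.06],[0,40,80,170,0,0,0.12]]' 80; python3 -m creep '[[0,22,45,0,0,0,0.06],[0,45,90,0,0,0,0.12],[0,68,135,0,0,0,0.17],[0,91,180,0,0,0,0.17],[0,114,225,0,0,0,0.17]]'; python3 -m creep '[[0,20,40,0,0,0,0],[0,40,78,0,0,0,0],[0,49,92,0,0,0,0],[0,49,92,0,0,0,0],[0,49,92,0,0,0,0]]'; python3 c.py; python3 d.py 180 647.2 63.1
```

```text
clock: 19.15
tool_pos: [0.4844, -0.2544, 0.1913]
tcp_rot: [0.002, 0.049, 0.999, -0.001]
wrist_force: [0.2, -0.6, -1.8]
gripper_width: 0.016
gripper_force: 78.8
clock: 19.77
tool_pos: [0.598, -0.0281, 0.1888]
tcp_rot: [0.0, -0.036, 0.999, -0.0]
wrist_force: [0.2, -0.4, -2.0]
gripper_width: 0.0162
gripper_force: 78.7
clock: 20.4
tool_pos: [0.646, 0.0612, 0.1884]
tcp_rot: [-0.0, -0.036, 0.999, -0.0]
wrist_force: [-0.2, 0.2, -1.1]
gripper_width: 0.0159
gripper_force: 78.7
tcp [646.   61.2 188.4] closing deg 94.09 tilt [-0. -0. -1.] [-0.01  0.57  1.54 -0.    1.03 -1.65]
green 2480 [ 16. 194.] [ 661.2 -118.9   96.1   60.9   17.3   -6.8]
blue 322 [146. 172.] [653.5 -36.4  44.6  53.7  42.    3.7]
blue 461 [162. 170.] [653.2 -32.   20.7  24.1  19.9   2.4]
blue 415 [153. 254.] [722.1 -31.3  52.7  47.2   8.2 -86.3]
wrist 20969 [629.9  59.3] [88.2 80.5] 4.08 z 177.5Traceback (most recent call last):
  File "d.py", line 10, in <module>
    n,l,st,_=cv2.connectedComponentsWithStats(m); i=1+np.argmax(st[1:,4]); Q=P[l==i]*1000
                                                      ~~~~~~~~~^^^^^^^^^^
    return _wrapfunc(a, 'argmax', axis=axis, out=out, **kwds)
    return bound(*args, **kwds)
ValueError: attempt to get argmax of an empty sequence
```

```bash
python3 -m creep '[[0,1.9,2.3,-30,0,0,0],[0,1.9,2.3,-60,0,0,0],[0,1.9,2.3,-90,0,0,0],[0,1.9,2.3,-102,0,0,0],[0,1.9,2.3,-105.5,0,0,0]]'; python3 -m creep '[[0,0,0,-1,0,0,0],[0,0,0,-1,0,0,0]]'; python3 d.py 71 647.2 63.1
```

```text
clock: 21.18
tool_pos: [0.6484, 0.0642, 0.0828]
tcp_rot: [-0.0, -0.036, 0.999, 0.0]
wrist_force: [-0.5, 0.8, -1.8]
gripper_width: 0.0162
gripper_force: 78.7
clock: 21.42
tool_pos: [0.6488, 0.0646, 0.0828]
tcp_rot: [0.001, -0.036, 0.999, 0.0]
wrist_force: [-0.1, 0.1, -1.5]
gripper_width: 0.0161
gripper_force: 78.7
wrist 21120 [632.3  62.8] [87.6 80.6] 4.07 z 71.8
side 73 [607.4  63.2] [53.3 28.1] 80.9 z 68.2
```

```bash
python3 -m creep '[[0,-0.8,-1.1,0,0,0,0],[0,-0.8,-1.1,-1.5,0,0,0],[0,-0.8,-1.1,-3,0,0,0],[0,-0.8,-1.1,-3,0,0,0]]'
```

```text
clock: 22.02
tool_pos: [0.6476, 0.0635, 0.0797]
tcp_rot: [0.0, -0.036, 0.999, -0.0]
wrist_force: [-4.6, -0.1, 8.0]
gripper_width: 0.016
gripper_force: 80.0
```

```bash
python3 -m creep '[[0,0,0,0.7,0,0,0],[45,0,0,0.7,0,0,0],[45,0,0,0.7,0,0,0],[45,0,0,60,0,0,0],[45,0,0,120,0,0,0]]'; python3 -m creep '[[45,-30,-10,60,0,0,0],[45,-60,-20,110,0,0,0],[45,-60,-20,120,0,0,0],[45,-60,-20,120,0,0,0]]'; python3 e.py 647.2 63.1; python3 e.py 660.8 -124.4; python3 c.py
```

```text
clock: 22.65
tool_pos: [0.6474, 0.0635, 0.1997]
tcp_rot: [-0.001, -0.036, 0.999, 0.0]
wrist_force: [0.2, -0.2, -0.1]
gripper_width: 0.0448
gripper_force: 0.0
clock: 23.15
tool_pos: [0.5878, 0.0435, 0.3192]
tcp_rot: [0.001, -0.036, 0.999, 0.0]
wrist_force: [-1.0, 0.5, 0.0]
gripper_width: 0.0448
gripper_force: 0.0
board 5394 offset [0.5 0. ] [ 80.3 121.3] 89.96 z 68.7 X -60.2 61.1 Y -40.1 40.2
batten 804 offset [0.  0.2] [60.5 17.3] 0.27 z 96.7 X -30.3 30.3 Y -8.5 9.0
rim 204 offset [ -0.9 -54.7] [  2.6 119.3] 89.99 z 60.6 X -60.5 58.8 Y -56.0 -53.3
x+ 68.73
x- 68.71
y+ 68.72
y- 68.76
board 5084 offset [ 0.7 -0.4] [120.6  81.1] 0.02 z 68.8 X -59.6 61.0 Y -41.0 40.2
batten 904 offset [ 0.3 -0.3] [60.5 19.4] 0.2 z 96.5 X -30.0 30.5 Y -10.1 9.4
rim 311 offset [-17.3  28.7] [143.3  65.9] 32.3 z 60.8 X -60.6 60.9 Y -37.3 41.3
x+ 68.75
x- 68.69
y+ 68.62
y- 68.72
tcp [587.7  43.6 317.2] closing deg 94.14 tilt [-0.002  0.    -1.   ] [-0.04  0.37  1.53  0.    1.25 -1.68]
red 774 [275. 209.] [647.1  62.7  96.6  59.9  15.6   4.4]
green 916 [110. 209.] [ 660.1 -124.    96.6   58.1   17.4    3.9]
blue 143 [206. 188.] [648.1 -26.3  44.6  51.2  42.   48.2]
blue 231 [203. 192.] [653.  -30.2  20.8  22.8  22.6  40.4]
blue 60 [218. 250.] [721.1  -4.6  52.8  14.5   7.7 -86.6]
```

View pics/w1.png

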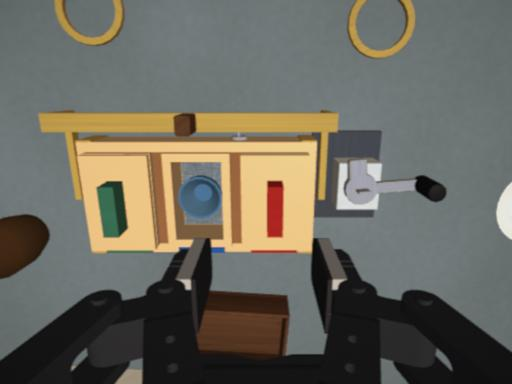

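Both lids are flush. Before closing up I'll check the whole cart for a blue lid.

Run:
```python
from h import *
ims=[]
for c in ["scene","side"]:
    img,P,K,M=cam(c)
    for b in blobs(img,P,("blue",),zr=(-0.2,1.0),amin=4): print(c,*b)
    print(optics.search_frame(c,"lid_blue"))
    ims.append(cv2.resize(img,(400,300)))
save("sc2",np.hstack(ims))
```

```text
scene blue 795 [365.  20.] [-354.5 -326.3   19.7 1544.6   97.5   40.4]
scene blue 49 [184. 223.] [720.5 -22.3  53.6  54.6   9.9 -86.3]
[]
side blue 10 [336. 183.] [722.7 -24.3  48.9  42.8   2.7  89.9]
[]
```

View pics/sc2.png

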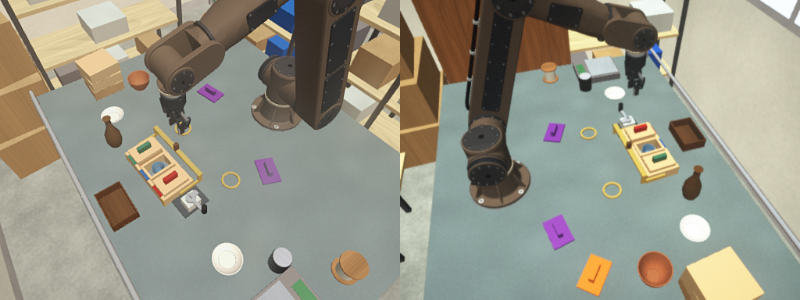

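There's no blue lid on the cart; the only other blue is background bins. I'll push the bar home, gripping the block across its y faces.

```bash
python3 -m creep '[[60,-20,-45,-30,0,0,0],[60,-31.4,-81.1,-80,0,0,0],[60,-31.4,-81.1,-140,0,0,0],[60,-31.4,-81.1,-195,0,0,0],[60,-31.4,-81.1,-221,0,0,0]]' 60; python3 -m creep '[[60,0,0,0,0,0,0],[0,0,0,0,0,0,0],[0,0,0,0,0,0,0],[0,0,0,0,0,0,0],[0,0,0,0,0,0,0]]' 60
```

```text
clock: 24.12
tool_pos: [0.5551, -0.0375, 0.0946]
tcp_rot: [-0.002, -0.036, 0.999, 0.001]
wrist_force: [-0.2, -0.0, 0.2]
gripper_width: 0.0599
gripper_force: 0.0
clock: 24.75
tool_pos: [0.5567, -0.0369, 0.0993]
tcp_rot: [0.001, -0.036, 0.999, 0.0]
wrist_force: [-0.8, 7.3, 7.7]
gripper_width: 0.0148
gripper_force: 59.2
```

```bash
python3 -m creep '[[0,9,0.6,0,0,0,0],[0,18,1.3,0,0,0,0],[0,27,1.9,0,0,0,0],[0,35,2.5,0,0,0,0],[0,39,2.8,0,0,0,0]]'; python3 -m creep '[[0,2,0.1,0,0,0,0],[0,4,0.2,0,0,0,0],[0,4,0.2,0,0,0,0]]'
```

```text
clock: 25.38
tool_pos: [0.5957, -0.034, 0.0993]
tcp_rot: [0.001, -0.036, 0.999, 0.0]
wrist_force: [-3.3, 4.8, 7.9]
gripper_width: 0.0149
gripper_force: 59.3
clock: 25.75
tool_pos: [0.5966, -0.0339, 0.0993]
tcp_rot: [-0.003, -0.036, 0.999, 0.001]
wrist_force: [-18.0, 2.9, 15.8]
gripper_width: 0.0145
gripper_force: 60.5
```

```bash
python3 -m creep '[[0,-1.5,0,0,0,0,0],[60,-1.5,0,0,0,0,0],[60,-1.5,0,0,0,0,0],[60,-1.5,0,50,0,0,0],[60,-1.5,0,100,0,0,0]]'; python3 -m creep '[[60,0,40,40,0,0,0],[60,0,90,80,0,0,0],[60,0,140,120,0,0,0],[60,0,160,120,0,0,0],[60,0,160,120,0,0,0]]'; python3 a.py; python3 c.py
```

```text
clock: 26.38
tool_pos: [0.5977, -0.0347, 0.1989]
tcp_rot: [-0.0, -0.036, 0.999, 0.0]
wrist_force: [-0.1, -0.2, 0.9]
gripper_width: 0.0601
gripper_force: 0.0
clock: 27.0
tool_pos: [0.5974, 0.1264, 0.3172]
tcp_rot: [-0.0, -0.037, 0.999, -0.0]
wrist_force: [0.6, -0.1, -0.2]
gripper_width: 0.0602
gripper_force: 0.0
wrist [0.52461076 0.12021742 0.46057052]
57.5 996 [297. 171.] [619.9 172.4] [67.8 49. ] 57.6 58.7
57.5 271 [ 85. 193.] [666.4 -83.7] [103.8   3.2] 4.0 60.6
57.5 1839 [131. 202.] [662.3 -29.7] [103.   81.5] 4.3 60.6
57.5 136 [341. 172.] [614.5 226.3] [14.9 32.2] 17.8 58.5
80 4492 [133. 144.] [594.4 -19.1] [ 20.4 287.9] 4.1 85.6
80 281 [ 46. 192.] [ 658.3 -116.4] [62.2 17.2] 19.5 84.5
80 89 [208. 186.] [644.2  71. ] [62.5 17.1] 20.6 84.2
88 81 [119. 144.] [591.9 -29. ] [23.  10.2] 37.1 93.1
88 306 [365. 178.] [612.5 242. ] [20.5 20.7] 50.9 93.1
88 1092 [ 35. 197.] [ 661.2 -124.7] [60.2 20.3] 4.1 95.4
88 884 [202. 197.] [647.1  63.1] [59.9 18.3] 4.1 96.3
105 450 [105. 148.] [595.3 -33.9] [20.  16.6] 4.0 118.0
red 922 [203. 195.] [646.5  63.5  96.6  58.7  17.4   4.1]
red 59 [211. 
[... 303 characters left out ...]

blue 101 [135. 169.] [636.4 -35.2  44.5  49.7  18.5 -73.4]
blue 239 [140. 180.] [653.3 -30.3  20.8  22.9  22.1  33.6]
blue 21 [146. 200.] [672.3 -15.5  45.   22.7   4.2 -51. ]
blue 7 [131. 204.] [678.6 -35.   44.8   7.7   0.7  84.5]
blue 222 [137. 238.] [722.1 -25.5  52.7  57.    7.4 -85.3]
tcp [597.5 125.4 316.7] closing deg 94.19 tilt [-0.001 -0.    -1.   ] [ 0.1   0.4   1.48 -0.    1.27 -1.55]
red 919 [204. 196.] [646.7  63.4  96.5  58.9  17.6   4.1]
green 874 [ 35. 196.] [ 660.3 -123.8   96.6   58.7   18.1    4.2]
blue 92 [136. 169.] [635.4 -33.5  44.5  47.7  17.1 -79.1]
blue 237 [141. 180.] [653.1 -30.5  20.8  22.7  22.4  46.9]
blue 267 [138. 239.] [721.8 -25.6  52.8  57.5   8.1 -85.6]
```

View pics/w1.png

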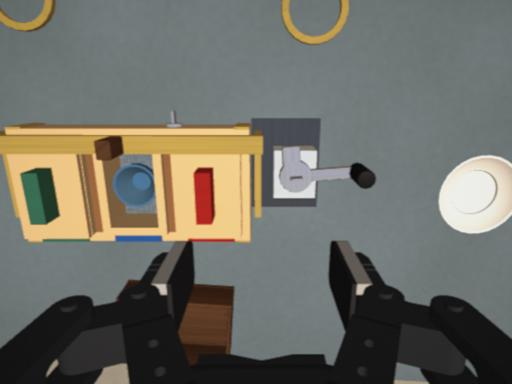

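The bar reads about 0.5–1 mm short of home, so I'll nudge it from the front with closed fingers to be sure.

```bash
python3 -m creep '[[0,-15,-60,-20,0,0,0],[0,-35,-115,-60,0,0,0],[0,-40,-161.4,-115,0,0,0],[0,-40,-161.4,-170,0,0,0],[0,-40,-161.4,-218,0,0,0]]' 60; python3 -m creep '[[0,0,0,0,0,0,0],[0,8,0.6,0,0,0,0],[0,13,1,0,0,0,0],[0,18,1.3,0,0,0,0],[0,18,1.3,0,0,0,0]]';python3 -m creep '[[0,2,0.1,0,0,0,0],[0,4,0.2,0,0,0,0],[0,4,0.2,0,0,0,0]]'
```

```text
clock: 27.72
tool_pos: [0.5567, -0.0385, 0.0975]
tcp_rot: [-0.001, -0.034, 0.999, 0.0]
wrist_force: [1.4, -1.0, -0.4]
gripper_width: -0.0006
gripper_force: 0.0
clock: 28.35
tool_pos: [0.5747, -0.0345, 0.1012]
tcp_rot: [-0.001, -0.036, 0.999, -0.0]
wrist_force: [-9.5, -1.7, 7.2]
gripper_width: 0.0
gripper_force: 4.9
clock: 28.72
tool_pos: [0.5748, -0.0344, 0.1011]
tcp_rot: [-0.005, -0.037, 0.999, 0.0]
wrist_force: [-31.1, -6.6, 21.6]
gripper_width: 0.0002
gripper_force: 15.8
```

The bar is firmly against its stop. From the two knob positions the pivot works out to about (625,168), so the lever was slightly ajar at the start. Next I'll swing the lever back.

```bash
python3 -m creep '[[0,-12,0,0,0,0,0],[0,-12,0,50,0,0,0],[60,-12,10,100,0,0,0],[60,-5,60,130,0,0,0],[60,5,110,130,0,0,0]]' 40; python3 -m creep '[[60,8,50,0,0,0,0],[60,20,100,0,0,0,0],[60,27,150,0,0,0,0],[60,27,165,0,0,0,0],[60,27,165,0,0,0,0]]';  python3 -m creep '[[60,0,0,0,0,0,0]]'; python3 a.py | grep -E "^(88|105|80)"; python3 c.py | head -1
```

```text
clock: 29.35
tool_pos: [0.5859, 0.0768, 0.2338]
tcp_rot: [0.003, -0.036, 0.999, 0.0]
wrist_force: [0.2, 0.3, -0.9]
gripper_width: 0.0544
gripper_force: 0.0
clock: 29.98
tool_pos: [0.6114, 0.2411, 0.2302]
tcp_rot: [0.0, -0.037, 0.999, 0.0]
wrist_force: [0.2, 0.3, 0.6]
gripper_width: 0.0601
gripper_force: 0.0
clock: 30.1
tool_pos: [0.6117, 0.2393, 0.2302]
tcp_rot: [0.0, -0.036, 0.999, -0.0]
wrist_force: [0.4, 0.1, 0.4]
gripper_width: 0.06
gripper_force: 0.0
80 3255 [ 65. 134.] [587.9  71.3] [ 20.2 109.2] 4.1 85.6
80 423 [ 69. 196.] [644.2  71.1] [62.3 17.6] 20.5 84.6
88 502 [265. 178.] [612.7 242.2] [21. 21.] 83.8 93.2
88 1806 [ 55. 203.] [647.3  63.3] [60.4 19.5] 4.0 95.6
tcp [611.8 239.2 230.2] closing deg 94.06 tilt [ 0.  0. -1.] [ 0.27  0.54  1.48 -0.    1.13 -1.37]
```

```bash
python3 -m creep '[[60,1,3,-50,0,0,0],[60,1,3,-100,0,0,0],[60,1,3,-145,0,0,0],[60,1,3,-160,0,0,0],[60,1,3,-160,0,0,0]]' 40; python3 -m creep '[[0,0,0,0,0,0,0],[0,0,0,0,0,0,0],[0,0,0,0,0,0,0],[0,0,0,0,0,0,0]]' 40
```

```text
clock: 30.82
tool_pos: [0.613, 0.243, 0.0699]
tcp_rot: [-0.0, -0.036, 0.999, -0.0]
wrist_force: [0.0, 0.1, -0.2]
gripper_width: 0.0601
gripper_force: 0.0
clock: 31.32
tool_pos: [0.6135, 0.243, 0.0717]
tcp_rot: [0.001, -0.036, 0.999, -0.0]
wrist_force: [0.4, -6.1, 6.9]
gripper_width: 0.0206
gripper_force: 38.9
```

```bash
python3 -m creep '[[0,-7,-1.5,0,0,0,0],[0,-14.2,-3.6,0,0,0,0],[0,-21.5,-6.6,0,0,0,0],[0,-28.2,-10.5,0,0,0,0],[0,-40.6,-20.1,0,0,0,0]]'; python3 -m creep '[[0,-10.1,-12.1,0,0,0,0],[0,-14.2,-19,0,0,0,0],[0,-17.4,-25.9,0,0,0,0],[0,-20,-33,0,0,0,0],[0,-21.8,-41,0,0,0,0]]'; python3 -m creep '[[0,-0.8,-7,0,0,0,0],[0,-1.1,-13,0,0,0,0],[0,-0.9,-18,0,0,0,0],[0,-0.7,-23,0,0,0,0],[0,-0.7,-23,0,0,0,0]]'
```

```text
clock: 31.95
tool_pos: [0.5719, 0.2263, 0.0716]
tcp_rot: [0.001, -0.036, 0.999, 0.002]
wrist_force: [-7.9, 21.5, 11.7]
gripper_width: 0.0203
gripper_force: 40.6
clock: 32.58
tool_pos: [0.5462, 0.1837, 0.0711]
tcp_rot: [-0.003, -0.037, 0.999, 0.0]
wrist_force: [-16.3, 6.5, 15.6]
gripper_width: 0.0204
gripper_force: 41.7
clock: 33.2
tool_pos: [0.5478, 0.1625, 0.0711]
tcp_rot: [-0.001, -0.036, 0.999, 0.002]
wrist_force: [-11.8, 26.8, 11.6]
gripper_width: 0.0205
gripper_force: 41.7
```

```bash
python3 -m creep '[[0,0,3,0,0,0,0],[60,0,3,0,0,0,0],[60,0,3,0,0,0,0],[60,0,3,60,0,0,0],[60,0,3,110,0,0,0]]'; python3 -m creep '[[60,0,-30,50,0,0,0],[60,0,-60,100,0,0,0],[60,0,-90,140,0,0,0],[60,0,-90,140,0,0,0]]';python3 a.py | grep -E "^(88|105|80)"; python3 e.py 647.2 63.1; python3 e.py 660.8 -124.4
```

```text
clock: 33.83
tool_pos: [0.5497, 0.1622, 0.1813]
tcp_rot: [-0.0, -0.036, 0.999, 0.0]
wrist_force: [1.1, -1.4, -0.2]
gripper_width: 0.06
gripper_force: 0.0
clock: 34.33
tool_pos: [0.5504, 0.0708, 0.3228]
tcp_rot: [0.003, -0.035, 0.999, -0.0]
wrist_force: [-0.1, -0.4, 0.1]
gripper_width: 0.06
gripper_force: 0.0
80 4633 [168. 186.] [595.6 -34.7] [ 20.9 320.8] 4.2 85.5
80 182 [134. 232.] [661.5 -74.3] [62.9 17.9] 20.6 84.5
88 304 [345. 160.] [549. 163.] [20.6 21.1] 72.8 93.1
88 748 [250. 235.] [647.4  62.9] [61.  17.6] 3.8 96.4
88 854 [127. 241.] [664.2 -82.3] [60.6 19.3] 4.0 95.7
105 373 [162. 194.] [595.1 -34. ] [19.8 16.1] 4.6 118.1
board 4006 offset [ 8.6 -0.1] [103.7  80.1] 0.06 z 68.7 X -43.2 60.5 Y -40.2 40.0
batten 763 offset [ 0.  -0.2] [17.5 61.1] 89.6 z 96.7 X -30.4 30.6 Y -9.0 8.7
rim 172 offset [ 10.1 -54.6] [100.4   2.8] 0.01 z 60.7 X -40.1 60.3 Y -56.0 -53.2
x+ 68.77
x- 68.73
y+ 68.77
y- 68.73
board 2298 offset [11.7 28.6] [ 54.9 110.1] 89.66 z 68.8 X -43.4 66.9 Y 0.9 56.0
batten 821 offset [ 6.4 41.7] [19.2 60.9] 88.9 z 96.5 X -24.1 37.0 Y 31.7 51.3
rim 813 offset [  9.5 -22.3] [101.3  36.5] 1.44 z 60.6 X -40.8 59.9 Y -40.6 -3.0
x+ 68.76
x- 68.7
y+ 68.86
y- 67.7
```

View pics/w1.png

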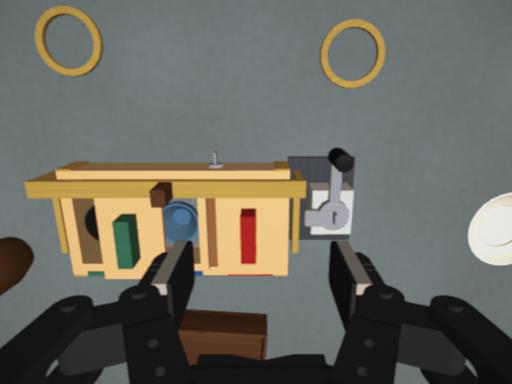

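The knob is back at the locked position (549,163) and the red lid is flush, but the green lid has been knocked about 42 mm towards +y; its batten now shows at (125,241), half over the blue well. I'll redo the sequence in order: free the cam, pull the bar, reseat the lid, push the bar home, lock.

```bash
python3 -m creep '[[60,0,50,-50,0,0,0],[60,0,92,-100,0,0,0],[60,0,92,-160,0,0,0],[60,0,92,-220,0,0,0],[60,0,92,-252,0,0,0]]' 40; python3 -m creep '[[60,0,0,0,0,0,0],[0,0,0,0,0,0,0],[0,0,0,0,0,0,0],[0,0,0,0,0,0,0],[0,0,0,0,0,0,0]]' 40
```

```text
clock: 35.1
tool_pos: [0.5473, 0.1651, 0.0635]
tcp_rot: [-0.003, -0.037, 0.999, -0.0]
wrist_force: [0.7, -0.7, 0.0]
gripper_width: 0.0601
gripper_force: 0.0
clock: 35.72
tool_pos: [0.5502, 0.1646, 0.0695]
tcp_rot: [0.001, -0.036, 0.999, 0.0]
wrist_force: [-2.1, 1.2, 7.4]
gripper_width: 0.0209
gripper_force: 38.9
```

```bash
python3 -m creep '[[0,0.2,13.2,0,0,0,0],[0,2.7,26.1,0,0,0,0],[0,7.4,38.3,0,0,0,0],[0,14.1,49.5,0,0,0,0],[0,22.7,59.4,0,0,0,0]]'; python3 -m creep '[[0,10.2,8.2,0,0,0,0],[0,21.6,14.5,0,0,0,0],[0,34,18.8,0,0,0,0],[0,45.6,20.7,0,0,0,0],[0,45.6,20.7,0,0,0,0]]'; python3 -m creep '[[0,-4,0,0,0,0,0],[60,-4,0,0,0,0,0],[60,-4,0,0,0,0,0],[60,-4,0,60,0,0,0],[60,-4,0,120,0,0,0]]'
```

```text
clock: 36.35
tool_pos: [0.5723, 0.2233, 0.069]
tcp_rot: [0.0, -0.036, 0.999, -0.0]
wrist_force: [-4.1, -6.9, 5.1]
gripper_width: 0.0209
gripper_force: 39.7
clock: 36.98
tool_pos: [0.6173, 0.2433, 0.0687]
tcp_rot: [-0.001, -0.036, 0.999, -0.001]
wrist_force: [-6.0, -8.7, 4.7]
gripper_width: 0.0208
gripper_force: 40.2
clock: 37.6
tool_pos: [0.6136, 0.2447, 0.1892]
tcp_rot: [-0.001, -0.036, 0.999, 0.0]
wrist_force: [0.5, -0.4, 0.3]
gripper_width: 0.0598
gripper_force: 0.0
```

```bash
python3 -m creep '[[60,-4,-40,25,0,0,0],[60,-8,-95,40,0,0,0],[60,-12,-150,40,0,0,0],[60,-16,-205,40,0,0,0],[60,-18,-255,40,0,0,0]]';python3 -m creep '[[60,0,-22,0,0,0,0],[60,0,-22,0,0,0,0],[60,0,-22,0,0,0,0]]'; python3 a.py | grep -E "^(88|105|80)"; python3 c.py | head -1
```

```text
clock: 38.22
tool_pos: [0.5956, -0.0121, 0.2284]
tcp_rot: [0.0, -0.036, 0.999, 0.0]
wrist_force: [1.3, 0.2, 0.2]
gripper_width: 0.0603
gripper_force: 0.0
clock: 38.6
tool_pos: [0.596, -0.0313, 0.2279]
tcp_rot: [0.0, -0.036, 0.999, 0.0]
wrist_force: [-0.8, 0.3, -1.1]
gripper_width: 0.06
gripper_force: 0.0
80 8625 [258. 175.] [595.6 -34.1] [ 20.9 321.4] 4.1 85.6
80 173 [357. 219.] [633.3  54.6] [16.3 41.7] 68.9 84.4
80 171 [206. 232.] [661.2 -74.4] [62.3 17.3] 20.5 84.6
80 544 [ 15. 295.] [ 735.8 -260.8] [55.3 20.6] 2.6 84.4
88 1063 [366. 232.] [641.7  62.4] [49.6 18.6] 4.3 96.0
88 1203 [200. 246.] [664.5 -82.7] [61.3 18.7] 4.0 96.1
88 466 [  9. 303.] [ 738.  -261.2] [14.6 46.5] 88.7 92.6
105 616 [258. 184.] [595.6 -34.6] [20.5 15.7] 4.1 119.2
tcp [596.  -31.1 227.8] closing deg 94.21 tilt [-0.  0. -1.] [-0.16  0.45  1.63  0.    1.05 -1.81]
```

```bash
python3 -m creep '[[50,-0.4,-3.2,-50,0,0,0],[50,-0.4,-3.2,-100,0,0,0],[50,-0.4,-3.2,-125,0,0,0],[50,-0.4,-3.2,-132,0,0,0],[50,-0.4,-3.2,-132,0,0,0]]' 60; python3 -m creep '[[0,0,0,0,0,0,0],[0,0,0,0,0,0,0],[0,0,0,0,0,0,0],[0,0,0,0,0,0,0]]' 60;  python3 -m creep '[[0,-9,-0.7,0,0,0,0],[0,-18,-1.3,0,0,0,0],[0,-27,-2,0,0,0,0],[0,-36,-2.6,0,0,0,0],[0,-40,-2.9,0,0,0,0]]';  python3 -m creep '[[0,-3,-0.2,0,0,0,0],[0,-3,-0.2,0,0,0,0],[50,-1.5,0,0,0,0,0],[50,-1.5,0,0,0,0,0],[50,-1.5,0,50,0,0,0]]'
```

```text
clock: 39.33
tool_pos: [0.5958, -0.0351, 0.0962]
tcp_rot: [0.0, -0.037, 0.999, 0.0]
wrist_force: [0.5, -0.3, 0.4]
gripper_width: 0.05
gripper_force: 0.0
clock: 39.83
tool_pos: [0.5958, -0.0341, 0.0973]
tcp_rot: [0.001, -0.036, 0.999, 0.001]
wrist_force: [-0.9, 13.0, 6.8]
gripper_width: 0.0143
gripper_force: 59.5
clock: 40.45
tool_pos: [0.5559, -0.037, 0.0973]
tcp_rot: [0.001, -0.036, 0.999, 0.001]
wrist_force: [12.1, 18.1, 2.2]
gripper_width: 0.0148
gripper_force: 59.2
clock: 41.08
tool_pos: [0.5525, -0.0386, 0.144]
tcp_rot: [-0.003, -0.036, 0.999, 0.001]
wrist_force: [0.5, 0.2, 0.4]
gripper_width: 0.05
gripper_force: 0.0
```

```bash
python3 -m creep '[[60,10,-5,60,0,0,0],[60,35,-12,110,0,0,0],[60,50,-20,160,0,0,0],[60,50,-20,170,0,0,0],[60,50,-20,170,0,0,0]]'; python3 a.py | grep -E "^(88|105|80)"; python3 c.py |grep -v blue; python3 e.py 657.8 -82.5;python3 e.py 647.2 63.1
```

```text
clock: 41.7
tool_pos: [0.6035, -0.0587, 0.3158]
tcp_rot: [0.0, -0.036, 0.999, -0.0]
wrist_force: [-0.4, -0.2, -1.2]
gripper_width: 0.0603
gripper_force: 0.0
80 2716 [206. 114.] [ 561.6 -121.1] [ 19.7 152.9] 4.1 85.7
80 2779 [366. 114.] [549.7  44.3] [ 19.8 157.3] 4.1 85.5
80 143 [360. 195.] [645.5  54.6] [16.7 62.6] 78.1 84.8
80 446 [ 79. 243.] [ 730.5 -274.3] [60.1 41.1] 45.3 84.5
88 943 [367. 204.] [647.6  62.9] [60.7 18.8] 4.4 96.0
88 839 [237. 209.] [664.2 -82.5] [60.3 18.1] 3.7 96.3
88 455 [ 75. 248.] [ 731.3 -274.5] [54.3 35.9] 43.8 92.8
105 349 [287. 116.] [555.4 -37.7] [19.  15.5] 3.9 120.2
105 653 [ 62. 259.] [ 732.3 -275.9] [40.8 27.6] 45.4 113.8
tcp [603.3 -58.5 314.8] closing deg 94.12 tilt [-0.002  0.    -1.   ] [-0.21  0.39  1.49  0.    1.26 -1.85]
red 1092 [365. 202.] [647.1  61.9  96.5  59.5  17.3   5.1]
green 710 [237. 208.] [663.2 -82.6  96.6  57.9  14.7   3.1]
board 5465 offset [ 6.7 -0.6] [ 80.2 120.5] 89.68 z 68.7 X -53.7 66.8 Y -40.8 39.8
batten 840 offset [ 6.5 -0.8] [17.8 60.3] 89.25 z 96.7 X -23.6 36.5 Y -9.6 8.5
rim 640 offset [-55.5  -0.4] [111.  10.] 89.97 z 60.8 X -60.5 -50.5 Y -55.9 55.1
x+ 68.73
x- 68.69
y+ 68.73
y- 68.74
board 5273 offset [0.2 0.2] [ 81.1 120.4] 89.89 z 68.7 X -60.1 60.4 Y -40.4 40.7
batten 909 offset [ 0.3 -0. ] [60.6 19. ] 0.18 z 96.5 X -30.0 30.5 Y -9.6 9.4
rim 196 offset [ -0.6 -54.7] [119.3   2.6] 0.02 z 60.6 X -60.2 59.1 Y -56.0 -53.4
x+ 68.72
x- 68.61
y+ 68.72
y- 68.61
```

View pics/w1.png

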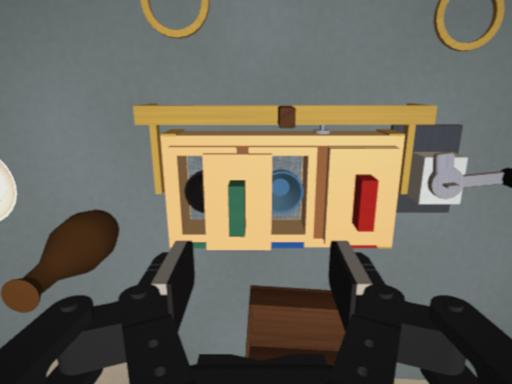

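The green lid sits flat at (664.5,-82.6) and the bar is back. I'll regrip the lid and move it.

```bash
python3 -m creep '[[60,40,-15,-40,0,0,-0.005],[60,61.2,-24.1,-95,0,0,-0.005],[60,61.2,-24.1,-155,0,0,-0.005],[60,61.2,-24.1,-215,0,0,-0.005],[60,61.2,-24.1,-238,0,0,-0.005]]' 60; python3 -m creep '[[60,0,0,0,0,0,0],[0,0,0,0,0,0,0],[0,0,0,0,0,0,0],[0,0,0,0,0,0,0],[0,0,0,0,0,0,0]]' 60; python3 -m creep '[[0,0,0,15,0,0,0],[0,0,0,30,0,0,0],[0,-3,-42,30,0,0,0.005],[0,-3,-42,30,0,0,0.005],[0,-3,-42,30,0,0,0.005]]'; python3 d.py 98 660.8 -124.4
```

```text
clock: 42.52
tool_pos: [0.663, -0.0822, 0.0729]
tcp_rot: [-0.003, -0.034, 0.999, 0.001]
wrist_force: [0.4, -0.1, 1.2]
gripper_width: 0.0602
gripper_force: 0.0
clock: 43.15
tool_pos: [0.6658, -0.0828, 0.0795]
tcp_rot: [0.001, -0.034, 0.999, -0.0]
wrist_force: [-2.5, -0.1, 6.1]
gripper_width: 0.0167
gripper_force: 60.1
clock: 43.78
tool_pos: [0.6622, -0.1246, 0.1084]
tcp_rot: [0.0, -0.036, 0.999, 0.0]
wrist_force: [-0.6, 0.1, -1.6]
gripper_width: 0.0166
gripper_force: 59.0
wrist 21326 [ 645.5 -126.5] [89.  80.6] 4.06 z 97.7
side 12 [ 619.5 -111.5] [15.1  6.5] 67.77 z 94.5
```

```bash
python3 -m creep '[[0,0.3,0.6,-12,0,0,0],[0,0.3,0.6,-22,0,0,0],[0,0.3,0.6,-27,0,0,0],[0,0.3,0.6,-29,0,0,0],[0,0.3,0.6,-30,0,0,0]]'; python3 -m creep '[[0,0,0,0,0,0,0]]'
```

```text
clock: 44.5
tool_pos: [0.6622, -0.1237, 0.0794]
tcp_rot: [-0.0, -0.036, 0.999, 0.0]
wrist_force: [-11.2, 4.0, 23.7]
gripper_width: 0.0166
gripper_force: 62.2
clock: 44.62
tool_pos: [0.6622, -0.1237, 0.0795]
tcp_rot: [-0.0, -0.036, 0.999, 0.0]
wrist_force: [-9.6, 3.7, 17.7]
gripper_width: 0.0168
gripper_force: 61.4
```

```bash
python3 -m creep '[[0,0,0,1.5,0,0,0],[45,0,0,1.5,0,0,0],[45,0,0,1.5,0,0,0],[45,0,0,60,0,0,0],[45,0,0,120,0,0,0]]'; python3 -m creep '[[60,-30,20,60,0,0,0],[60,-60,60,110,0,0,0],[60,-60,66,115,0,0,0],[60,-60,66,115,0,0,0]]'; python3 e.py 647.2 63.1; python3 e.py 660.8 -124.4; python3 a.py | grep -E "^(88|105|80)"; python3 c.py |head -1
```

```text
clock: 45.25
tool_pos: [0.6623, -0.1241, 0.1984]
tcp_rot: [-0.001, -0.036, 0.999, 0.0]
wrist_force: [1.1, 0.6, -0.2]
gripper_width: 0.045
gripper_force: 0.0
clock: 45.75
tool_pos: [0.6028, -0.0575, 0.3133]
tcp_rot: [0.001, -0.037, 0.999, -0.0]
wrist_force: [-0.3, -0.4, -0.3]
gripper_width: 0.06
gripper_force: 0.0
board 5292 offset [0.2 0. ] [120.4  80.7] 0.07 z 68.7 X -60.0 60.4 Y -40.3 40.5
batten 913 offset [ 0.2 -0.1] [18.8 60.7] 89.74 z 96.5 X -30.1 30.6 Y -9.6 9.3
rim 201 offset [ -0.8 -54.7] [119.4   2.6] 0.07 z 60.7 X -60.6 58.9 Y -56.0 -53.4
x+ 68.7
x- 68.64
y+ 68.71
y- 68.64
board 5403 offset [ 0.3 -0.2] [ 80.3 119.9] 89.93 z 68.7 X -59.6 60.2 Y -40.4 40.0
batten 884 offset [ 0.4 -0.1] [60.4 18.3] 0.05 z 96.6 X -29.8 30.5 Y -9.2 9.1
rim 163 offset [-58.1   5.3] [84.5 28.9] 69.64 z 60.7 X -60.7 -29.8 Y -39.3 40.5
x+ 68.75
x- 68.72
y+ 68.7
y- 68.71
80 2893 [205. 115.] [ 561.9 -120.4] [ 19.8 153.6] 4.1 85.7
80 2827 [367. 115.] [549.9  46.1] [ 19.8 153.3] 4.1 85.8
80 151 [360. 198.] [645.5  54.6] [17.4 62.2] 77.5 84.4
80 99 [205. 195.] [ 658.2 -116.6] [62.1 16.4] 20.4 84.0
80 453 [ 77. 246.] [ 729.9 -273.9] [60.  39.8] 46.1 84.6
88 954 [368. 206.] [647.1  62.8] [60. 19.] 4.2 96.0
88 906 [199. 206.] [ 661.3 -124.5] [61.  18.4] 4.2 96.2
88 480 [ 72. 251.] [ 730.8 -273.8] [53.4 35.8] 42.5 92.9
105 371 [287. 117.] [555.5 -37.3] [19.6 16.1] 3.9 119.8
105 667 [ 59. 262.] [ 732.9 -276.8] [39.5 28.6] 48.9 113.9
tcp [602.8 -58.7 310.7] closing deg 94.12 tilt [-0.003  0.    -1.   ] [-0.21  0.4   1.5  -0.    1.25 -1.85]
```

```bash
python3 -m creep '[[0,-40,12,-20,0,0,0],[0,-79,21,-60,0,0,0],[0,-79,21,-120,0,0,0],[0,-79,21,-180,0,0,0],[0,-79,21,-211,0,0,0]]' 60; python3 -m creep '[[0,0,0,0,0,0,0],[0,9,0.6,0,0,0,0],[0,19,1.4,0,0,0,0],[0,29,2,0,0,0,0],[0,38,2.7,0,0,0,0]]';python3 -m creep '[[0,8,0.5,0,0,0,0],[0,13,0.9,0,0,0,0],[0,16,1.1,0,0,0,0],[0,18,1.3,0,0,0,0],[0,18,1.3,0,0,0,0]]'
```

```text
clock: 46.58
tool_pos: [0.5222, -0.0375, 0.0979]
tcp_rot: [-0.002, -0.036, 0.999, 0.001]
wrist_force: [0.9, 0.1, 1.2]
gripper_width: -0.0
gripper_force: 0.0
clock: 47.2
tool_pos: [0.5624, -0.0343, 0.1025]
tcp_rot: [0.001, -0.036, 0.999, -0.0]
wrist_force: [-3.1, -1.1, 1.3]
gripper_width: -0.0001
gripper_force: 1.3
clock: 47.82
tool_pos: [0.5747, -0.0332, 0.1017]
tcp_rot: [-0.006, -0.036, 0.999, 0.0]
wrist_force: [-28.0, -6.7, 19.4]
gripper_width: 0.0001
gripper_force: 14.8
```

Home again, against the stop at the same 574.7. Now the knob.

```bash
python3 -m creep '[[0,-12,0,0,0,0,0],[0,-12,0,50,0,0,0],[60,-12,10,100,0,0,0],[60,-5,60,130,0,0,0],[60,5,110,130,0,0,0]]' 40; python3 -m creep '[[60,8,50,0,0,0,0],[60,20,100,0,0,0,0],[60,27,150,0,0,0,0],[60,27,165,0,0,0,0],[60,27,165,0,0,0,0]]';  python3 -m creep '[[60,0,0,0,0,0,0]]'; python3 a.py | grep -E "^(88|105|80)"; python3 c.py | head -1
```

```text
clock: 48.45
tool_pos: [0.5858, 0.078, 0.2347]
tcp_rot: [0.003, -0.036, 0.999, 0.0]
wrist_force: [0.1, -0.2, -0.1]
gripper_width: 0.0545
gripper_force: 0.0
clock: 49.08
tool_pos: [0.6113, 0.2424, 0.2315]
tcp_rot: [-0.0, -0.037, 0.999, 0.0]
wrist_force: [-1.3, -0.0, 0.2]
gripper_width: 0.0599
gripper_force: 0.0
clock: 49.2
tool_pos: [0.6116, 0.2407, 0.2319]
tcp_rot: [0.0, -0.036, 0.999, -0.0]
wrist_force: [0.3, 0.2, 0.2]
gripper_width: 0.0599
gripper_force: 0.0
80 3231 [ 64. 134.] [588.   71.2] [ 20.3 109.7] 4.1 85.6
80 430 [ 68. 196.] [644.4  71. ] [62.5 18.1] 20.7 84.5
88 498 [264. 176.] [610.6 241.8] [20.5 21.4] 6.1 93.2
88 1798 [ 55. 202.] [647.4  63. ] [61.  20.2] 3.8 95.7
tcp [611.6 240.5 232. ] closing deg 94.06 tilt [ 0. -0. -1.] [ 0.27  0.54  1.47 -0.    1.13 -1.37]
```

```bash
python3 -m creep '[[60,-0.6,1.4,-50,0,0,0],[60,-0.6,1.4,-100,0,0,0],[60,-0.6,1.4,-145,0,0,0],[60,-0.6,1.4,-162,0,0,0],[60,-0.6,1.4,-162,0,0,0]]' 40; python3 -m creep '[[0,0,0,0,0,0,0],[0,0,0,0,0,0,0],[0,0,0,0,0,0,0],[0,0,0,0,0,0,0]]' 40; python3 -m creep '[[0,-6,-1.5,0,0,0,0],[0,-12,-3.3,0,0,0,0],[0,-19,-6.3,0,0,0,0],[0,-25.7,-10.2,0,0,0,0],[0,-38.1,-19.8,0,0,0,0]]'; python3 -m creep '[[0,-10.1,-12.1,0,0,0,0],[0,-14.2,-19,0,0,0,0],[0,-17.4,-25.9,0,0,0,0],[0,-20,-33,0,0,0,0],[0,-21.8,-41,0,0,0,0]]'; python3 -m creep '[[0,-0.8,-7,0,0,0,0],[0,-1.1,-13,0,0,0,0],[0,-0.9,-18,0,0,0,0],[0,-0.7,-23,0,0,0,0],[0,-0.7,-23,0,0,0,0]]'
```

```text
clock: 49.92
tool_pos: [0.6111, 0.2428, 0.0697]
tcp_rot: [-0.0, -0.036, 0.999, -0.0]
wrist_force: [-0.5, -0.1, -0.1]
gripper_width: 0.0597
gripper_force: 0.0
clock: 50.42
tool_pos: [0.6117, 0.2427, 0.0717]
tcp_rot: [0.001, -0.036, 0.999, -0.0]
wrist_force: [-0.5, -6.9, 7.9]
gripper_width: 0.0206
gripper_force: 38.9
clock: 51.05
tool_pos: [0.5725, 0.2265, 0.0717]
tcp_rot: [0.001, -0.036, 0.999, 0.002]
wrist_force: [-7.8, 23.2, 11.1]
gripper_width: 0.0207
gripper_force: 40.6
clock: 51.68
tool_pos: [0.5472, 0.1838, 0.071]
tcp_rot: [-0.003, -0.037, 0.999, 0.0]
wrist_force: [-21.3, 11.9, 16.9]
gripper_width: 0.0205
gripper_force: 42.1
clock: 52.3
tool_pos: [0.5489, 0.1626, 0.071]
tcp_rot: [-0.0, -0.036, 0.999, 0.002]
wrist_force: [-10.3, 25.2, 8.7]
gripper_width: 0.0205
gripper_force: 41.6
```

```bash
python3 -m creep '[[0,0,3,0,0,0,0],[60,0,3,0,0,0,0],[60,0,3,0,0,0,0],[60,0,3,60,0,0,0],[60,0,3,110,0,0,0]]'; python3 -m creep '[[60,0,-30,50,0,0,0],[60,0,-60,100,0,0,0],[60,0,-110,140,0,0,0],[60,0,-110,140,0,0,0]]';python3 a.py | grep -E "^(88|105|80)"; python3 e.py 647.2 63.1; python3 e.py 660.8 -124.4
```

```text
clock: 52.92
tool_pos: [0.5504, 0.1623, 0.1814]
tcp_rot: [-0.0, -0.036, 0.999, 0.0]
wrist_force: [0.1, -0.7, 0.2]
gripper_width: 0.0604
gripper_force: 0.0
clock: 53.42
tool_pos: [0.551, 0.0501, 0.3228]
tcp_rot: [0.003, -0.034, 0.999, -0.0]
wrist_force: [0.1, 1.0, -0.1]
gripper_width: 0.06
gripper_force: 0.0
80 4660 [187. 187.] [595.7 -34.5] [ 21.  320.6] 4.1 85.5
80 192 [116. 228.] [ 658.1 -116.2] [62.2 17.7] 20.7 84.2
80 297 [  9. 279.] [ 737.8 -258.9] [18.9 53.9] 88.7 84.3
88 307 [364. 160.] [548.9 162.9] [20.7 20.5] 50.6 93.2
88 876 [108. 237.] [ 661.3 -124.4] [60.9 19.1] 4.4 95.8
88 739 [267. 236.] [646.9  63.2] [60.1 17.8] 3.9 96.4
88 222 [  4. 286.] [ 740.5 -260. ] [12.4 46. ] 80.8 92.2
105 369 [181. 195.] [595.2 -34.2] [20.4 16.1] 4.4 118.2
board 3963 offset [8.4 0. ] [ 80.1 103.5] 89.95 z 68.7 X -43.3 60.2 Y -40.0 40.1
batten 740 offset [-0.3  0.2] [17.4 60.3] 89.71 z 96.7 X -30.4 29.8 Y -8.6 9.0
rim 155 offset [  9.8 -54.6] [98.4  2.6] 0.04 z 60.6 X -39.4 59.0 Y -56.0 -53.3
x+ 68.72
x- 68.74
y+ 68.68
y- 68.67
board 3648 offset [ 8.9 -0.3] [ 81.4 103.2] 89.81 z 68.7 X -42.8 60.5 Y -41.0 40.3
batten 848 offset [ 0.3 -0.2] [19.5 60.2] 89.57 z 96.4 X -29.8 30.4 Y -9.9 9.7
rim 124 offset [ 2.9 40.1] [86.  2.] 0.14 z 60.5 X -40.1 45.9 Y 39.0 41.2
x+ 68.67
x- 68.69
y+ 68.61
y- 68.68
```

View pics/w1.png

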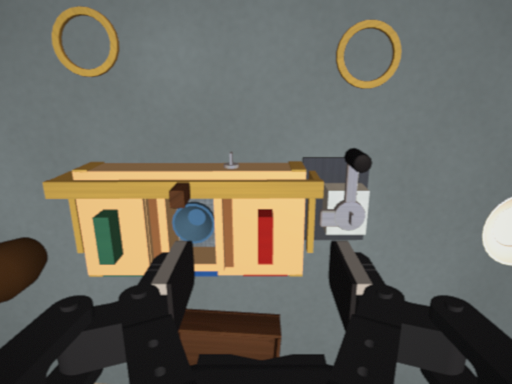

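Green lid at (108,237) and red lid at (267,236) are both flush, the bar is home over them, and the lever is locked with its knob at (358,160). I'm handing in.

```bash
python3 -c "
from bench import order
print(order.hand_in())"
```

```text
the job is handed in; nothing more can be done
None
```

The job is handed in: the green and red lids lie flush on their wells, the bar is home and the cam lever locked; I found no blue lid on the cart, so its well stays open, and I had to free the case again and reseat the green lid after it was knocked about 42 mm aside.

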